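# Spread a snap ring over the idler shaft of a large printer

### The arm

A 6-joint arm with a two-finger parallel gripper is mounted at the origin on the work surface. World frame = base frame: x ahead of the robot, y to its left, z up, the work surface at z = 0. Lengths are in mm, angles in rad, forces in N, time in s.
With the tool pointing down it reaches from about 350 to 875 mm from the base axis. Payload 4.2 kg.
Tool frame: the origin (TCP) lies at the very end of the fingers, on their centre line; the grasp point (between the pads) lies 19 mm behind it; z points along the fingers, y is the direction in which the jaws open and shut (so a half turn about z gives the same grasp; the last joint's range is limited). The gripper opens to 85 mm and grips with 20 to 120 N. Pads are 22 mm wide; open, the fingers measure 114 mm over their backs; the gripper's body (76 mm by 85 mm) begins 54 mm behind the grasp point. The pads swing forward as they close: fully open they stand 13 mm farther back than shut.
Start: joints at [0.259, 0.385, 0.008, 0, -1.194, -0.259], TCP at [624.979, 0.025, 192.612] pointing down, gripper open.
Joint ranges: [-3.14, 3.14], [-1.21, 2.06], [-1.07, 1.41], [-3.16, 2.05], [-2.99, -0.16], [-3.1, 3.1]. Speed limits (rad/s): [2.79, 2.79, 3.14, 3.14, 3.14, 3.14].

### API

Orientations are given as a unit quaternion [x, y, z, w].
In Python, from bench import arm, optics, job gives the robot as it stands.
- The arm moves only by the tool send_rows, never from a script. Its argument "steps" is a list that holds one entry, the list of rows, each a list of 5 numbers: the shift along the tool's x, y, z in cm, then the turn about the tool's z in rad, then the opening, from 0 (shut) to 1 (fully open). A call has 1 to 10 rows; each row shifts and turns the pose as measured when the row begins, along the tool's axes as they then stand; what a row does not reach is not made up. A row lasts 1/12 s, in which the tool goes at most 41.7 mm and 7.16 degrees, less where a joint would pass 70% of its speed; a pose out of reach is approached as far as the arm can. A call with a gripper value outside its range is refused whole. The fingers move at their own pace and stop on an object; the grip force is fixed at half the most. Time passes only in rows, so rows that do not move let the fingers close. It gives the time, the measured TCP pose, the force and the opening at its end, in the units of the state.
- arm.read_state(): the state, without advancing time (a new reading comes with each control period).
- optics.get_image(name): name is "scene" or "side" or "wrist"; returns (picture, depth): 480x640x3 uint8, blue, green, red; 480x640 float32, mm along the optical axis (not along the pixel's ray), 0 where there is no reading.
- optics.get_calibration(name): a dict with "K" (3x3 intrinsics, pixels), "rvec" (rotation vector, rad) and "tvec" (3), from world to camera coordinates, as OpenCV has them; the wrist camera has in their place "hand_eye" (4x4, takes a point from camera to tool coordinates, whose origin is the TCP and whose axes are the flange's). Camera axes: x right, y down, z forward; pixel columns grow to the right and rows downward; lengths in mm; the calibration is good to about 2 mm. A picture is of the moment at which its call begins: read the wrist's pose just before it. get_calibration takes no time and is no camera call.
- job.job_done(): hands the job in, once; it reports no verdict.
The state is a dict: "clock": time; "joints": joint angles; "joint_vel": joint speeds; "joint_efforts": joint torques, N m; "position": TCP position; "ee_rot": TCP orientation; "contact_force": force on the tool from outside, world axes, zero at the start; "wrist_torque": the same for the moment, N m; "gripper_width": finger opening in mm.
Only numpy, scipy, OpenCV 4.12 (cv2) and the standard library are available. Lean on these libraries where they do the work, as an engineer would, in place of code of your own. Each camera call takes 0.05 s, during which the arm holds its last target. There are 200 camera calls.

### The job

Take the orange-handled ring pliers from their blue rack, put their two brass pins down through the two eyes of the black snap ring, squeeze to spread the ring and lift it off its white rest. Lower the spread ring over the upright steel shaft and down to its brass-coloured groove, until it lies flat on the aluminium hub of the pulley. Finish still squeezing the pliers, holding the ring spread around the groove; do not touch the ring with the fingers, and leave the other things on the table where they are.

Things in the scene. Friction and masses are not known exactly. Their poses are not given: they have to be found in the camera images.
- pliers_grip (a point): Midway between the two orange handle bars of the upright pliers (160 to 260 g), at the height to grip. z up, y from bar to bar, x along the bars; the same turned half round. Bars: round, 12 mm thick, 30 mm long along x, at y = +-20 mm; 52 mm over their outsides at rest, 28 mm fully squeezed (hard stop). Grip from above across y. A dark block, 30 x 64 mm, has its top 44 mm below the bars.
- pliers_arm_l (a joint): Turn of one pliers arm, rad: 0 at rest, 0.22 fully squeezed; the other is geared to it. Arms turn about pivots 54 mm below the bars; squeezing moves the pins apart. A spring resists: gripped with less than 9 N the bars do not move (enough to carry the pliers); full squeeze takes about 16 N, 20 N with the ring on the pins; 30 to 40 N is right.
- pliers: Origin midway between the ends of the two brass pins, 110 mm below pliers_grip, same axes. Pins: 5 mm thick, at y = +-10 mm at rest, going apart to +-21 mm, within 2 mm at the same height; ends lean 0.11 rad inward at rest, outward when spread. Each is 9 mm long below a steel shoulder (20 mm along x, 9 mm along y) that stops on the lug; a 1.2 mm hook at its end points outward.
- rack: blue rack, fixed, 80 x 104 mm foot, 70 mm tall; origin under its centre. The pliers' block sits in a pocket 10 mm deep in its top, the pin ends 14 mm above the table: draw the pliers straight up by 65 mm or more to clear it.
- ring_centre (a point): Middle of the black snap ring (about 30 g, 4 mm thick, outer radius 28 mm), half-way up its thickness; it lies flat on the white rest. z up, x towards its back; the lugs with the eyes are on its -x side. The eyes are round through holes, 10 mm wide, at x = -30 mm, y = +-10 mm at rest, in lugs 16 x 17 mm.
- ring: The snap ring; origin 2 mm below ring_centre, same axes. At rest its inner pads, at y = +-17.5 mm, cannot pass the shaft; fully squeezed pliers open them to about 21 mm; the back stays at x = 22 mm. The spread ring hangs on the hooked pins, so the pliers can lift it, best if the shoulders rest on the lugs when the squeeze begins. It may droop a little.
- ring_half_l (a joint): spread of the ring's +y half about a hinge at its back, x = +24 mm: 0 relaxed, about 0.15 spread by the fully squeezed pliers, 0.22 at most; it springs back with about 4 N at the eye
- ring_half_r (a joint): the same for its -y half
- ring_rest: white block, 73 x 74 mm, its top 45 mm above the table, on a wooden foot 100 x 90 mm; fixed; the ring lies on it around a round boss 29 mm wide and 7 mm tall, its eyes over a slot 10 mm wide and 20 mm deep that leaves room for the pins. Origin under the boss.
- groove (a point): Point on the axis of the upright shaft where the middle of the ring must come: in the groove, 2 mm above the flat top of the aluminium hub (58 mm wide), 72 mm above the table. The groove is brass-coloured, 32 mm across, from the hub 9 mm upward. z up. The black pulley below is 76 mm wide, its top 24 mm below the hub's top.
- shaft_top (a point): centre of the top of the steel shaft, 35 mm above the groove point; the shaft is 38 mm across, its top 8 mm tapers to 26 mm
- stub: fixed aluminium base plate, 96 x 96 mm, with pulley, hub and shaft; origin under its centre
- figurine: bystander, leave alone: white printed figurine, 34 mm wide, 64 mm tall, origin under its foot
- bearing: bystander, leave alone: steel ball-bearing, 40 mm wide, 14 mm tall
- spool: bystander, leave alone: black filament spool with orange filament lying flat, 180 mm wide, 55 mm tall
- glue: bystander, leave alone: white bottle with red cap, 44 mm wide, 120 mm tall
- screwdriver: bystander, leave alone: screwdriver lying flat
- wrench: bystander, leave alone: wrench lying flat
- vase: bystander, leave alone: yellow printed vase, 60 mm wide, 85 mm tall
Things that resemble listed ones, but are neither listed nor needed, are in the scene too. Leave any turquoise look-alike of the pliers alone.

How it is judged (in metres and radians):
On the way, in this order (a step that is already met when the one before it is completed fails the run):
1. the pliers are drawn up out of the rack in the fingers (height (world z) of pliers above 0.055 m and contact force between the fingers and pliers above 1 N), for 0.1 s.
2. the pins are down through the eyes of the ring as it lies on its rest: pin ends 1 mm or more below its underside, within 6 mm of midway between the eyes (z of pliers in the frame of ring below -0.001 m and x of pliers in the frame of ring between -0.036 and -0.024 m and y of pliers in the frame of ring between -0.006 and 0.006 m and distance between ring and ring_rest below 0.052 m), for 0.1 s.
3. the ring is spread by the pliers and lifted 20 mm or more off its rest (value of joint each of ring_half_l, ring_half_r above 0.09 rad and contact force between the fingers and pliers above 3 N and contact force between pliers and ring above 0.5 N and height (world z) of ring_centre above 0.067 m), for 0.2 s.
At the end, for the whole second after the job is handed in: Ring round the shaft in the groove (middle within 6 mm of the axis, from 2 mm below to 3 mm above the groove point), level within 0.12 rad, at rest, both halves spread over 0.09 rad by the pliers pressing on it with over 0.5 N; fingers hold the pliers with over 3 N (value of joint each of ring_half_l, ring_half_r above 0.09 rad and contact force between the fingers and pliers above 3 N and contact force between pliers and ring above 0.5 N and horizontal distance between ring_centre and groove below 0.006 m and z of ring_centre in the frame of groove between -0.002 and 0.003 m and angle between ring_centre's own z axis and vertical below 0.12 rad and linear speed of ring below 0.02 m/s); the arm keeps its last pose, push and grip.
It fails at once if the fingers touch the ring (contact force between the fingers and ring above 0.5 N).
It fails at once if one of the bystanders is moved by more than 30 mm (distance of any of figurine, bearing, spool, glue, screwdriver, wrench, vase from where it was at the start of the episode above 0.03 m).
It also fails if it takes over 58 s, if anything falls off the work surface, if the arm or the gripper's body presses on something with over 40 N, if the wrist force passes 120 N, or if a joint passes its speed limit or range.

## Working session

There is one attempt and no reset: what is moved stays moved. The work goes in short steps, Python scripts to look and compute and a tool call to move; the robot and the scene stay as the last step left them, time stands still between calls to the robot, and variables do not carry over. Pictures are saved under pics/ and viewed, about 8 in all and at most 12, crops included, and the job is handed in when it is done.

Besides the shell and the picture viewer there is one more tool, called after ">>>" in YAML: its name, and indented under it one key for each argument. send_rows: Moves the arm, as the interface text tells. Its arguments: {"type":"object","properties":{"steps":{"type":"array","items":{"type":"array","items":{"type":"array","items":{"type":"number"}}}}},"required":["steps"]}

```bash
mkdir -p pics
cat > h.py <<'E'
import numpy as np, cv2
from scipy.spatial.transform import Rotation as R
from bench import arm, optics, job
def grab(n):
    s=arm.read_state(); im,d=optics.get_image(n); c=optics.get_calibration(n); K=np.array(c["K"],float)
    if n=="wrist":
        T=np.eye(4); T[:3,:3]=R.from_quat(s["ee_rot"]).as_matrix(); T[:3,3]=s["position"]
        T=T@np.array(c["hand_eye"])
    else:
        r=cv2.Rodrigues(np.array(c["rvec"],float))[0]; T=np.eye(4); T[:3,:3]=r.T; T[:3,3]=-r.T@np.array(c["tvec"],float).ravel()
    return im,d,K,T
def ray(K,T,uv,z):   # pixel -> point on plane z
    uv=np.atleast_2d(uv).astype(float); v=np.c_[uv,np.ones(len(uv))]@np.linalg.inv(K).T@T[:3,:3].T
    o=T[:3,3]; return o+v*((z-o[2])/v[:,2])[:,None]
def cloud(d,K,T):    # HxWx3 world points
    h,w=d.shape; u,v=np.meshgrid(np.arange(w),np.arange(h))
    p=np.stack([(u-K[0,2])/K[0,0]*d,(v-K[1,2])/K[1,1]*d,d],-1)
    return p@T[:3,:3].T+T[:3,3]
E
python3 - <<'E'
from h import *
for n in("scene","side","wrist"):
    im,d,K,T=grab(n); cv2.imwrite(f"pics/{n}0.png",im); np.savez(f"{n}0.npz",im=im,d=d,K=K,T=T); print(n,T[:3,3].round(),T[:3,2].round(2),K[0,0],(d>0).mean())
print(arm.read_state())
E
```

```text
scene [1306. -473.  835.] [-0.64  0.4  -0.65] 478.31891304018177 0.9959602864583333
side [ -7. 765. 670.] [ 0.54 -0.67 -0.51] 465.3527249770466 0.9959895833333333
wrist [624. -67. 373.] [-0.    0.26 -0.96] 405.5854846242333 0.9960188802083333
{'clock': 0.15, 'joints': array([ 2.58582933e-01,  3.85395991e-01,  6.95244999e-03, -3.61811558e-04,
       -1.19401668e+00, -2.58635200e-01]), 'joint_vel': array([ 0.00161687, -0.00131289,  0.00377418,  0.00169216, -0.00076978,
       -0.00028977]), 'joint_efforts': array([-6.03353892e-04, -3.92678475e+01,  1.88581592e+01,  4.18858320e+00,
       -3.39302780e-03,  5.70479813e-06]), 'position': array([6.24494871e+02, 3.41716738e-03, 1.91766758e+02]), 'ee_rot': array([-7.07040880e-01,  7.07172167e-01,  5.63631365e-04, -6.34610367e-04]), 'contact_force': array([ 0.13282813,  0.3660262 , -0.13538853]), 'wrist_torque': array([-0.01460759, -0.02282581,  0.01321437]), 'gripper_width': 85.32658262684899}
```

View pics/scene0.png

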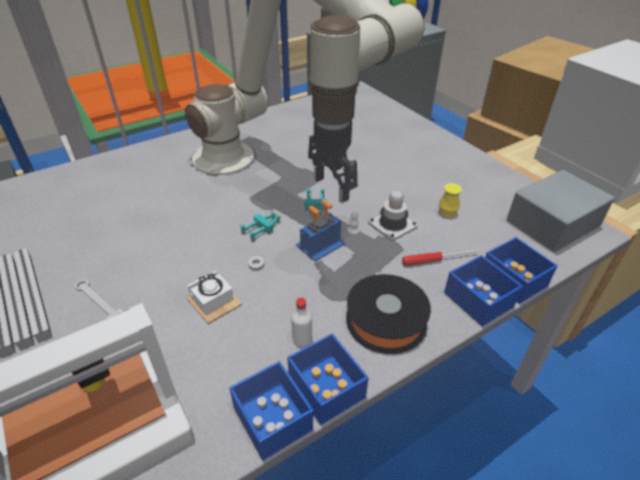

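View pics/side0.png

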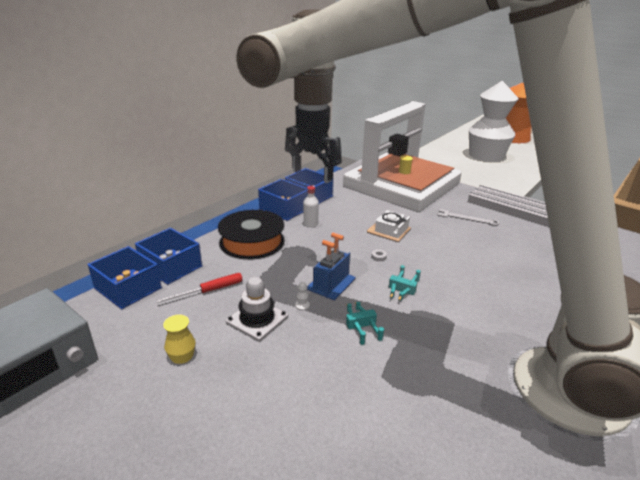

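The scene view shows the rack at about (320,232), the ring rest at (210,293) and the stub at (395,215). The turquoise look-alikes are at (262,223) and (315,200). Next I'll get coarse positions from depth and colour.

Run:
```python
from h import *
for n in("scene","side","wrist"):
    f=np.load(n+"0.npz"); im,d,K,T=f["im"],f["d"],f["K"],f["T"]; P=cloud(d,K,T); H=cv2.cvtColor(im,cv2.COLOR_BGR2HSV)
    h,s,v=[H[...,i].astype(int) for i in range(3)]; z=P[...,2]; ok=(d>0)&(P[...,0]>300)&(P[...,0]<900)&(abs(P[...,1])<450)
    print(n,"table z",np.median(z[ok&(s<60)]).round(1))
    for nm,m in dict(orange=(h<16)&(s>130)&(z>105)&(z<140),blue=(h>105)&(h<125)&(s>110)&(z>55)&(z<80),rest=(s<50)&(v>120)&(z>38)&(z<60),shaft=(s<60)&(z>100)&(z<112),hub=(s<60)&(z>62)&(z<78)).items():
        nn,L,st,c=cv2.connectedComponentsWithStats((m&ok).astype(np.uint8))
        for i in range(1,nn):
            if st[i,4]>12: p=P[L==i]; print(nm,c[i].round(),st[i,4],np.median(p,0).round(1),p.min(0).round(),p.max(0).round())
```

```text
scene table z 1.6
orange [326. 205.] 41 [531.5  51.  125.7] [516.  47. 109.] [543.  56. 131.]
orange [314. 211.] 54 [536.6  13.7 126.5] [521.   8. 106.] [550.  18. 133.]
orange [301. 302.] 52 [ 762.3 -161.1  120.3] [ 752. -168.  113.] [ 770. -154.  122.]
blue [330. 226.] 78 [548.5  57.1  68.1] [532.  18.  57.] [557.  83.  78.]
blue [308. 233.] 109 [542.5  -8.   68.7] [520. -18.  56.] [560.  10.  74.]
blue [491. 263.] 902 [851.5 290.5  64.1] [826. 185.  55.] [900. 413.  74.]
blue [315. 355.] 548 [ 836.1 -186.3   65.8] [ 825. -233.   55.] [ 900. -129.   74.]
blue [260. 384.] 576 [ 833.5 -302.5   67.2] [ 826. -352.   55.] [ 899. -247.   74.]
rest [354. 217.] 53 [536.7 138.3  53. ] [523. 132.  38.] [541. 149.  60.]
rest [211. 289.] 636 [ 568.8 -277.1   46. ] [ 513. -316.   38.] [ 596. -237.   56.]
rest [195. 282.] 55 [ 525.1 -301.9   43.9] [ 517. -318.   39.] [ 530. -281.   49.]
rest [412. 282.] 25 [795.7 107.9  54.9] [768.  97.  52.] [826. 114.  58.]
rest [428. 298.] 13 [851.2 104.4  55. ] [836.  97.  54.] [866. 110.  58.]
rest [388. 303.] 344 [817.9  21.9  55.9] [791.  -3.  52.] [843. 
[... 2946 characters left out ...]
55.] [558.  88.  79.]
blue [463. 281.] 127 [509.7  53.9  69.9] [507.  41.  68.] [513.  67.  78.]
blue [100. 475.] 16 [827.6 246.7  70.1] [826. 241.  69.] [829. 252.  71.]
rest [ 68. 124.] 26 [814.6 -66.8  55.3] [806. -67.  54.] [824. -67.  57.]
rest [ 82. 237.] 3040 [816.8  21.9  55.9] [791.  -3.  53.] [842.  48.  58.]
rest [419. 351.] 83 [533.4 134.4  39.5] [523. 131.  38.] [539. 145.  42.]
rest [425. 360.] 131 [531.9 133.9  57. ] [521. 131.  51.] [538. 140.  60.]
hub [126.   8.] 517 [ 752.3 -141.1   72.5] [ 741. -149.   62.] [ 774. -138.   78.]
hub [425. 243.] 429 [544.8  15.6  73.6] [523.   1.  65.] [550.  65.  78.]
hub [427. 370.] 128 [530.7 140.4  62.8] [524. 134.  62.] [536. 147.  65.]
```

View pics/wrist0.png

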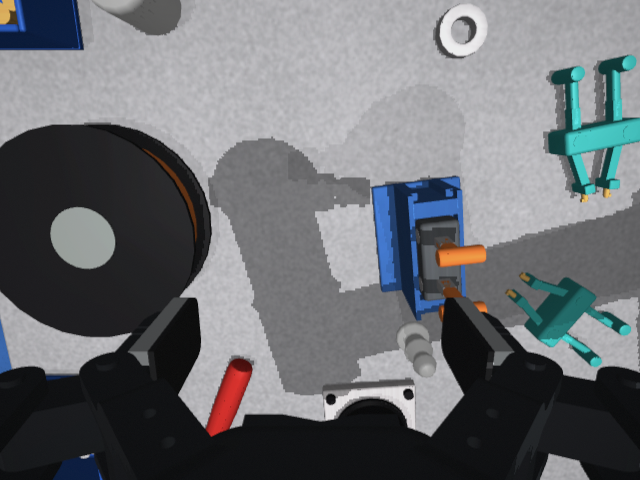

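The wrist view shows the rack at (430,245), orange bars at (460,255) and (463,308), and the stub just at the bottom edge. Pliers bars are near (533,33), ring rest near (565,-272), shaft near (572,245). I'll look at the ring rest and the stub from above first, then the pliers.

>>> send_rows:
  steps:
    - [[4,0.9,0,0,1],[4,0.9,0,0,1],[4,0.9,0,0,1],[4,0.9,0,0,1],[4,0.9,0,0,1],[4,0.9,0,0,1],[1,0.2,0,0,1],[0,0,0,0,1],[0,0,0,0,1]]

```text
clock: 0.9
position: [566.1, -256.2, 187.2]
ee_rot: [0.709, -0.705, -0.003, 0.002]
contact_force: [0.1, 0.4, 1.1]
gripper_width: 85.6
```

Run:
```python
from h import *
n="wrist"; print(arm.read_state()["position"],arm.read_state()["joint_vel"].round(3)); im,d,K,T=grab(n); cv2.imwrite("pics/ring1.png",im); np.savez("ring1.npz",im=im,d=d,K=K,T=T)
```

```text
[ 566.14976906 -256.23974738  187.22620718] [-0.017  0.007  0.    -0.004  0.003  0.   ]
```

View pics/ring1.png

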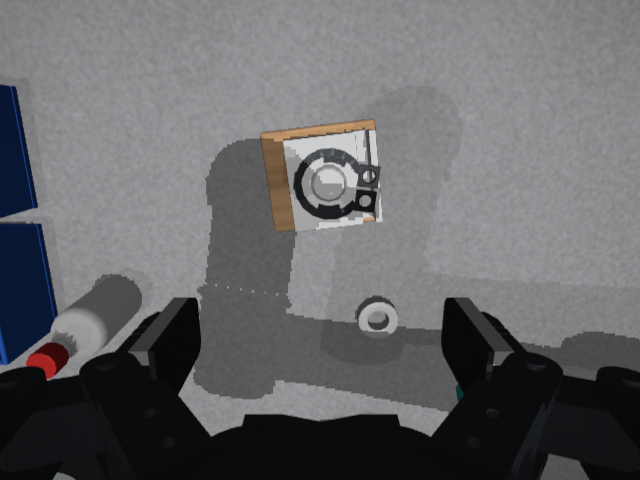

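The ring is centred near (330,183), with its eyes near (368,177) and (365,201), so the lugs point toward -x. I'll measure it, then move to the stub.

Run:
```python
from h import *
f=np.load("ring1.npz"); im,d,K,T=f["im"],f["d"],f["K"],f["T"]; P=cloud(d,K,T)
g=cv2.cvtColor(im,cv2.COLOR_BGR2GRAY); m=(g<75).astype(np.uint8); m[:120]=0;m[240:]=0;m[:,:285]=0;m[:,400:]=0
n,L,st,c=cv2.connectedComponentsWithStats(m); i=1+st[1:,4].argmax(); m=(L==i).astype(np.uint8); print(st[i],"z top",np.median(P[m>0][:,2]))
cs,h=cv2.findContours(m,cv2.RETR_CCOMP,cv2.CHAIN_APPROX_NONE)
for q,hh in zip(cs,h[0]):
    a=cv2.contourArea(q); 
    if a<15: continue
    M=cv2.moments(q); p=[M["m10"]/a,M["m01"]/a]; print("hole" if hh[3]>=0 else "outer",a,np.round(p,1),ray(K,T,p,49)[0].round(1),cv2.minEnclosingCircle(q))
# outer circle fit away from lugs
ys,xs=np.nonzero(m); W=ray(K,T,np.c_[xs,ys],49)[:,:2]
cs=[q for q,hh in zip(cs,h[0]) if hh[3]<0]; q=max(cs,key=cv2.contourArea)[:,0]; W=ray(K,T,q,49)[:,:2]
c0=W.mean(0)+[8,0]
for k in range(20):
    a=W-c0; r=np.hypot(*a.T); s=(a[:,0]>-12)&(r>20)&(r<36); A=np.c_[2*W[s],np.ones(s.sum())]; x=np.linalg.lstsq(A,(W[s]**2).sum(1),rcond=None)[0]; c0=x[:2]
print("circle",c0.round(1),"r",np.sqrt(x[2]+c0@c0).round(1))
crop=cv2.resize(im[120:250,270:410],None,fx=5,fy=5,interpolation=cv2.INTER_NEAREST)[:600]; cv2.imwrite("pics/ring1c.png",crop)
```

```text
[ 293  131   87   88 1698] z top 49.06728027744421
outer 1698.0 [343.3 192.4] [ 546.4 -270.7   49. ] ((343.5017395019531, 177.02857971191406), 51.679866790771484)
hole 128.5 [364.6 200.5] [ 529.2 -264.2   49. ] ((364.6176452636719, 200.38235473632812), 6.812589168548584)
hole 30.0 [372.8 175. ] [ 523.5 -284.5   49. ] ((372.0, 175.0), 5.000100135803223)
hole 92.0 [366.4 176. ] [ 528.5 -283.8   49. ] ((367.0, 176.0), 7.071167945861816)
circle [ 560.  -274.6] r 24.6
```

>>> send_rows:
  steps:
    - [[-4.1,0,0,0,1],[-4.1,0,0,0,1],[-4.1,0,0,0,1],[-4.1,0,0,0,1],[-4.1,0,0,0,1],[-4.1,0,0,0,1],[-4.1,0,0,0,1],[-4.1,0,-0.3,0,1],[-4.1,0,-0.3,0,1],[-4.1,0,-0.3,0,1]]

```text
clock: 1.78
position: [559.9, 160.3, 195.4]
ee_rot: [0.713, -0.701, -0.004, 0.002]
contact_force: [1.4, -0.2, -0.1]
gripper_width: 85.4
```

>>> send_rows:
  steps:
    - [[-4.1,0,0,0,1],[-4.1,0,0,0,1],[-2,0,0,0,1],[0,0,0,0,1],[0,0,0,0,1]]

```text
clock: 2.2
position: [551.2, 278.4, 196.3]
ee_rot: [0.722, -0.692, -0.004, 0.0]
contact_force: [-0.2, -0.4, 0.6]
gripper_width: 85.3
```

Run:
```python
from h import *
n="wrist"; print(arm.read_state()["position"],arm.read_state()["joint_vel"].round(3)); im,d,K,T=grab(n); cv2.imwrite("pics/stub1.png",im); np.savez("stub1.npz",im=im,d=d,K=K,T=T)
```

```text
[551.23841126 278.38859638 196.28897   ] [ 0.069  0.011  0.011 -0.004  0.005 -0.012]
```

View pics/stub1.png

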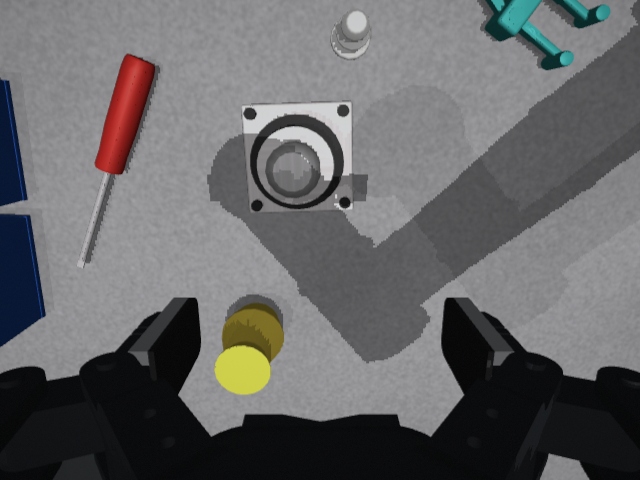

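The stub's shaft is at about (293,168) with the hub around it. I'll measure the stub from depth and refine the ring.

```bash
cat >> h.py <<'E'
def fitc(W):         # circle fit with outlier trimming
    W=np.asarray(W); s=np.ones(len(W),bool)
    for k in range(8):
        A=np.c_[2*W[s],np.ones(s.sum())]; x=np.linalg.lstsq(A,(W[s]**2).sum(1),rcond=None)[0]; c=x[:2]; r=np.sqrt(x[2]+c@c)
        e=abs(np.hypot(*(W-c).T)-r); s=e<max(1.2,2*np.median(e))
    return c.round(1),r.round(1),s.mean().round(2)
def outer(m):
    cs=cv2.findContours(m.astype(np.uint8),cv2.RETR_EXTERNAL,cv2.CHAIN_APPROX_NONE)[0]; return max(cs,key=cv2.contourArea)[:,0]
E
python3 - <<'E'
from h import *
f=np.load("stub1.npz"); im,d,K,T=f["im"],f["d"],f["K"],f["T"]; P=cloud(d,K,T); z=P[...,2]
roi=np.zeros(z.shape,bool); roi[95:220,235:360]=1
for a,b,zz in((104,112,107),(66,75,70),(66,112,70),(42,112,46)):
    m=roi&(z>a)&(z<b); print(a,b,m.sum(),np.median(z[m]).round(1),"centroid",P[m][:,:2].mean(0).round(1),"fit",fitc(ray(K,T,outer(m),zz)[:,:2]))
m=roi&(z>4); r=cv2.minAreaRect(ray(K,T,outer(m),8)[:,:2].astype(np.float32)); print("plate",r)
f=np.load("ring1.npz"); im,d,K,T=f["im"],f["d"],f["K"],f["T"]; P=cloud(d,K,T); z=P[...,2]
roi=np.zeros(z.shape,bool); roi[120:240,270:400]=1
m=roi&(z>50.8)&(z<60); print("boss",m.sum(),np.median(z[m]).round(1),P[m][:,:2].mean(0).round(1),fitc(ray(K,T,outer(m),52)[:,:2]))
m=roi&(z>47.3)&(z<60); q=ray(K,T,outer(m),49)[:,:2]; print("ring all",fitc(q),cv2.minAreaRect(q.astype(np.float32)))
print(fitc(q[q[:,0]>545]))
m=roi&(z>35)&(z<60); q=ray(K,T,outer(m),45)[:,:2]; print("rest",cv2.minAreaRect(q.astype(np.float32)))
cv2.imwrite("pics/ring1c.png",np.hstack([cv2.resize(im[135:235,280:390],None,fx=3.6,fy=3.6,interpolation=cv2.INTER_CUBIC),cv2.resize(cv2.applyColorMap(np.clip((z[135:235,280:390]-30)*9,0,255).astype(np.uint8),2),None,fx=3.6,fy=3.6,interpolation=cv2.INTER_NEAREST)]))
E
```

```text
104 112 1617 106.9 centroid [570.5 242.6] fit (array([570.4, 242.7]), np.float64(14.8), np.float64(0.99))
66 75 2243 70.1 centroid [569.  238.9] fit (array([570.6, 243.1]), np.float64(28.6), np.float64(1.0))
66 112 4687 98.9 centroid [569.6 240.4] fit (array([570.6, 243.1]), np.float64(28.6), np.float64(1.0))
42 112 6976 70.2 centroid [569.1 239.1] fit (array([570.7, 243. ]), np.float64(37.5), np.float64(1.0))
plate ((570.7817993164062, 243.13717651367188), (96.54021453857422, 96.4993896484375), 4.247380256652832)
boss 847 52.0 [ 558.4 -278.6] (array([ 558.5, -278.2]), np.float64(12.5), np.float64(0.99))
ring all (array([ 551.8, -276.7]), np.float64(29.7), np.float64(0.73)) ((552.92431640625, -276.8310852050781), (56.19839859008789, 66.48300170898438), 83.71586608886719)
(array([ 560.1, -277.2]), np.float64(24.0), np.float64(0.98))
rest ((553.3544311523438, -278.9361572265625), (74.23312377929688, 74.01973724365234), 7.170313358306885)
```

View pics/ring1c.png

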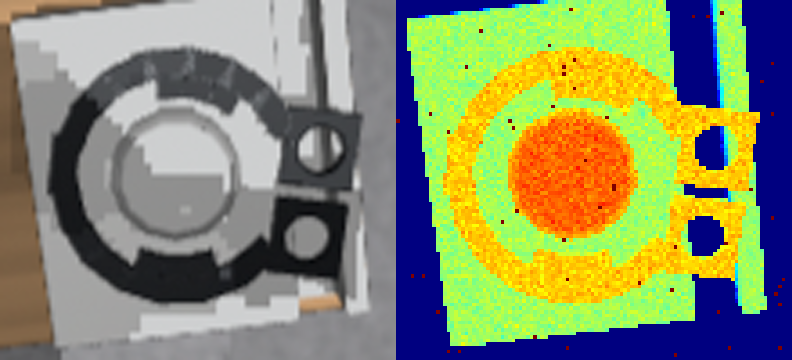

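Ring: eye midpoint about (528.1,-274.1), yaw about -6°. The rest and its slot are at about +7°. Shaft: (570.6,243.1). I'll turn the tool to the grasp yaw with the camera on the far (+x) side and re-measure the shaft, to expose any hand-eye bias.

>>> send_rows:
  steps:
    - [[1,0,0,-0.12,1],[1,0,0,-0.12,1],[1,0,0,-0.12,1],[0,0,0,-0.12,1],[0,0,0,-0.12,1],[0,0,0,-0.12,1],[0,0,0,-0.12,1],[0,0,0,-0.12,1],[0,0,0,-0.12,1],[0,0,0,-0.12,1]]

```text
clock: 3.08
position: [552.5, 238.5, 197.2]
ee_rot: [0.99, -0.141, -0.005, -0.002]
contact_force: [-0.8, -0.5, -0.4]
gripper_width: 85.5
```

>>> send_rows:
  steps:
    - [[0,0,0,-0.12,1],[0,0,0,-0.12,1],[0,0,0,-0.12,1],[0,0,0,0,1],[0,0,0,0,1]]

```text
clock: 3.5
position: [551.1, 232.7, 198.3]
ee_rot: [0.999, 0.045, -0.005, -0.002]
contact_force: [0.2, -0.5, 0.0]
gripper_width: 85.2
```

```bash
cat >> h.py <<'E'
def st():
    s=arm.read_state(); M=R.from_quat(s["ee_rot"]).as_matrix()
    print("t",round(s["clock"],2),"pos",s["position"].round(1),"toolx yaw deg",np.degrees(np.arctan2(M[1,0],M[0,0])).round(2),"tilt",np.degrees(np.arccos(-M[2,2])).round(2),"F",s["contact_force"].round(1),"M",s["wrist_torque"].round(2),"w",round(s["gripper_width"],1),"j",s["joints"].round(2))
E
python3 - <<'E'
from h import *
st(); im,d,K,T=grab("wrist"); cv2.imwrite("pics/stub2.png",im); np.savez("stub2.npz",im=im,d=d,K=K,T=T)
P=cloud(d,K,T); z=P[...,2]; roi=np.hypot(P[...,0]-570,P[...,1]-243)<52; roi[300:]=0
for a,b,zz in((104,112,107),(66,112,70),(42,112,46)):
    m=roi&(z>a)&(z<b); print(a,m.sum(),np.median(z[m]).round(1),"fit",fitc(ray(K,T,outer(m),zz)[:,:2]))
E
```

```text
t 3.5 pos [551.1 232.7 198.3] toolx yaw deg 5.14 tilt 0.61 F [ 0.2 -0.5  0. ] M [-0.04 -0.01 -0.02] w 85.2 j [ 0.66  0.34 -0.04 -0.01 -1.19  1.  ]
104 1532 106.9 fit (array([571.4, 243.4]), np.float64(14.8), np.float64(0.99))
66 4472 98.8 fit (array([571. , 243.4]), np.float64(28.6), np.float64(1.0))
42 6653 70.3 fit (array([571. , 243.4]), np.float64(37.5), np.float64(1.0))
```

The two shaft estimates agree within 0.8 mm, giving a shaft at (570.9,243.3). Next, a close look at the pliers.

>>> send_rows:
  steps:
    - [[-0.9,3.9,0,0.09,1],[-0.9,3.9,0,0,1],[-0.9,3.9,0,0,1],[-0.9,3.9,0,0,1],[-0.7,3.9,0,0,1],[0,0,0,0,1],[0,0,0,0,1],[0,0,0,0,1]]

```text
clock: 4.22
position: [507.2, 28.5, 197.4]
ee_rot: [1.0, -0.012, -0.004, -0.002]
contact_force: [0.2, -0.8, 0.2]
gripper_width: 85.6
```

Run:
```python
from h import *
st(); im,d,K,T=grab("wrist"); cv2.imwrite("pics/pl1.png",im); np.savez("pl1.npz",im=im,d=d,K=K,T=T)
P=cloud(d,K,T); z=P[...,2]; H=cv2.cvtColor(im,cv2.COLOR_BGR2HSV).astype(int)
m=(H[...,0]<18)&(H[...,1]>130)&(z>100)&(z<140)
n,L,S,c=cv2.connectedComponentsWithStats(m.astype(np.uint8))
for i in range(1,n):
    if S[i,4]>40:
        p=P[L==i]; r=cv2.minAreaRect(p[p[:,2]>118][:,:2].astype(np.float32)); print(c[i].round(),S[i,4],np.median(p,0).round(1),np.percentile(p[:,2],[5,95]).round(1),r)
        t=p[p[:,2]>122][:,:2]; 
        w,v=np.linalg.eigh(np.cov(t.T)); print("  axis",np.degrees(np.arctan2(*v[::-1,1])).round(1),t.mean(0).round(1))
m=(H[...,0]>100)&(H[...,0]<125)&(H[...,1]>100)&(z>60)&(z<76)&(np.hypot(P[...,0]-535,P[...,1]-33)<80); 
print("rack top",np.median(z[m]),cv2.minAreaRect(P[m][:,:2].astype(np.float32)))
m=(H[...,1]<80)&(z>72)&(z<84)&(np.hypot(P[...,0]-535,P[...,1]-33)<50); print("block",m.sum(),np.median(z[m]),cv2.minAreaRect(P[m][:,:2].astype(np.float32)))
```

```text
t 4.22 pos [507.2  28.5 197.4] toolx yaw deg -1.37 tilt 0.54 F [ 0.2 -0.8  0.2] M [ 0.07 -0.02  0.05] w 85.6 j [ 0.37  0.19 -0.26 -0.01 -1.13  1.18]
[341. 187.] 891 [534.8  15.2 129.1] [125.5 130.7] ((533.9256591796875, 15.001065254211426), (30.0919189453125, 12.312114715576172), 7.575457572937012)
  axis -172.9 [534.6  15. ]
[280. 196.] 927 [530.1  53.4 129. ] [118.9 130.6] ((528.9585571289062, 54.09170913696289), (29.9547119140625, 12.091203689575195), 6.703128337860107)
  axis -172.7 [529.6  54. ]
rack top 70.0397667240967 ((531.3806762695312, 34.771629333496094), (41.322750091552734, 103.90613555908203), 7.282578468322754)
block 2115 79.9880531158878 ((531.6275634765625, 36.16537857055664), (30.835962295532227, 66.78209686279297), 8.761002540588379)
```

View pics/pl1.png

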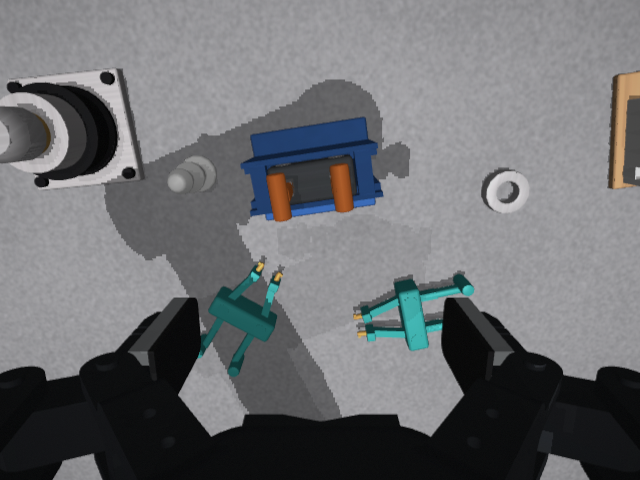

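The pliers' bars are at (533.9,15.0) and (529.0,54.1), so the grip point is (531.4,34.6), yaw +7.2°, bar centre z about 124. The rack top at 70 and block top at 80 agree with the given sizes. I'll line up above it.

>>> send_rows:
  steps:
    - [[1.2,-0.35,0,-0.075,1],[1.2,-0.3,0,-0.075,1],[0,0,2,0,1],[0,0,2,0,1],[0,0,1.5,0,1],[0,0,0,0,1],[0,0,0,0,1]]

```text
clock: 4.85
position: [536.3, 45.1, 141.3]
ee_rot: [0.998, 0.071, -0.001, -0.003]
contact_force: [-0.0, 0.7, 0.5]
gripper_width: 85.4
```

```bash
cat >> h.py <<'E'
def to(x,y,z,yaw):   # remaining move in tool axes (cm) and turn (rad)
    s=arm.read_state(); M=R.from_quat(s["ee_rot"]).as_matrix(); a=np.arctan2(M[1,0],M[0,0])
    print("cm",(M.T@(np.array([x,y,z])-s["position"])/10).round(2),"turn",round(float(-(np.radians(yaw)-a)),3))
E
python3 -c "
from h import *
st(); to(531.4,34.6,105,7.2)"
```

```text
t 4.85 pos [536.3  45.1 141.3] toolx yaw deg 8.09 tilt 0.38 F [-0.   0.7  0.5] M [ 0.05 -0.05  0.01] w 85.4 j [ 0.38  0.28 -0.28 -0.01 -1.01  1.33]
cm [-0.63  0.99  3.63] turn 0.015
```

>>> send_rows:
  steps:
    - [[-0.3,0.5,0,0.015,1],[-0.3,0.45,0,0,1],[0,0,0,0,1],[0,0,0,0,1]]

```text
clock: 5.18
position: [533.1, 36.0, 143.9]
ee_rot: [0.998, 0.063, 0.001, -0.003]
contact_force: [0.2, 0.4, -0.4]
gripper_width: 85.1
```

```bash
python3 -c "
from h import *
st(); to(531.4,34.6,105,7.2)"
```

```text
t 5.18 pos [533.1  36.  143.9] toolx yaw deg 7.28 tilt 0.39 F [ 0.2  0.4 -0.4] M [-0.02  0.04  0.01] w 85.1 j [ 0.37  0.27 -0.29 -0.01 -1.01  1.33]
cm [-0.2   0.14  3.88] turn 0.001
```

>>> send_rows:
  steps:
    - [[-0.1,0.07,1.3,0,1],[-0.1,0.07,1.3,0,1],[0,0,1.2,0,1],[0,0,0,0,1],[0,0,0,0,1]]

```text
clock: 5.6
position: [534.4, 34.5, 109.9]
ee_rot: [0.998, 0.063, 0.006, -0.004]
contact_force: [-0.1, -0.3, 0.7]
gripper_width: 85.3
```

```bash
python3 -c "
from h import *
st(); to(531.4,34.6,105,7.2)"
```

```text
t 5.6 pos [534.4  34.5 109.9] toolx yaw deg 7.21 tilt 0.87 F [-0.1 -0.3  0.7] M [-0.01  0.01  0.02] w 85.3 j [ 0.36  0.3  -0.34 -0.01 -0.91  1.34]
cm [-0.31 -0.05  0.49] turn 0.0
```

>>> send_rows:
  steps:
    - [[-0.16,-0.03,0.25,0,1],[-0.15,-0.03,0.25,0,1],[0,0,0,0,0.75],[0,0,0,0,0.65],[0,0,0,0,0.62],[0,0,0,0,0.62]]

```text
clock: 6.1
position: [533.1, 35.1, 108.1]
ee_rot: [0.998, 0.063, 0.009, -0.005]
contact_force: [0.5, -0.4, -0.4]
gripper_width: 53.1
```

```bash
python3 -c "
from h import *
st(); to(531.4,34.6,105,7.2)"
```

```text
t 6.1 pos [533.1  35.1 108.1] toolx yaw deg 7.22 tilt 1.22 F [ 0.5 -0.4 -0.4] M [-0.    0.06 -0.05] w 53.1 j [ 0.37  0.3  -0.35 -0.   -0.9   1.33]
cm [-0.18  0.03  0.31] turn 0.0
```

>>> send_rows:
  steps:
    - [[-0.18,0.03,0.31,0,0.62],[0,0,0,0,0.62],[0,0,0,0,0.62]]

```text
clock: 6.35
position: [531.6, 34.7, 105.1]
ee_rot: [0.998, 0.063, 0.01, -0.005]
contact_force: [-0.3, 0.9, 0.3]
gripper_width: 52.9
```

```bash
python3 -c "
from h import *
st(); to(531.4,34.6,105,7.2); print(arm.read_state()['joint_vel'].round(4), arm.read_state()['ee_rot'])"
```

```text
t 6.35 pos [531.6  34.7 105.1] toolx yaw deg 7.23 tilt 1.27 F [-0.3  0.9  0.3] M [-0.09  0.04 -0.01] w 52.9 j [ 0.37  0.3  -0.36 -0.   -0.89  1.33]
cm [-0.02  0.01  0.01] turn 0.001
[ 0.0006  0.0025 -0.0137 -0.0067  0.003   0.0026] [ 0.99794591  0.06309316  0.00986926 -0.00508131]
```

>>> send_rows:
  steps:
    - [[0,0,0,0,0.62],[0,0,0,0,0.62],[0,0,0,0,0.62],[0,0,0,0,0.62]]

```text
clock: 6.68
position: [531.5, 34.7, 104.9]
ee_rot: [0.998, 0.063, 0.01, -0.005]
contact_force: [0.0, -0.1, -0.2]
gripper_width: 53.0
```

```bash
python3 -c "
from h import *
st(); to(531.4,34.6,105,7.2); print(arm.read_state()['joint_vel'].round(4), arm.read_state()['ee_rot'])"
```

```text
t 6.68 pos [531.5  34.7 104.9] toolx yaw deg 7.23 tilt 1.25 F [ 0.  -0.1 -0.2] M [-0.01  0.04  0.02] w 53.0 j [ 0.37  0.3  -0.36 -0.   -0.89  1.33]
cm [-0.01  0.01 -0.01] turn 0.001
[-0.0008  0.0024 -0.0013 -0.0011  0.0016  0.0015] [ 0.99794865  0.06308959  0.00965313 -0.00500111]
```

At rest the arm doesn't drift; errors come with fast motion. I'll grip lightly, just under 52 mm.

>>> send_rows:
  steps:
    - [[0,0,0,0,0.595],[0,0,0,0,0.595],[0,0,0,0,0.595],[0,0,0,0,0.595]]

```text
clock: 7.02
position: [531.6, 34.7, 104.9]
ee_rot: [0.998, 0.063, 0.01, -0.005]
contact_force: [-0.6, 1.0, 0.2]
gripper_width: 51.0
```

```bash
cat >> h.py <<'E'
def tool():
    s=arm.read_state(); T=np.eye(4); T[:3,:3]=R.from_quat(s["ee_rot"]).as_matrix(); T[:3,3]=s["position"]; return T
def pins(T=None):    # pliers frame in world (pins midpoint), pliers x = tool x
    P=(tool() if T is None else T)@np.load("grip.npy"); return P
def pto(x,y,z,yaw):  # move that brings the pin midpoint to x,y,z at given yaw of pliers x (deg)
    P=pins(); T=tool(); a=np.arctan2(P[1,0],P[0,0]); da=np.radians(yaw)-a
    o=T[:3,3]-P[:3,3]; o2=R.from_rotvec([0,0,da]).apply(o); w=np.array([x,y,z])+o2-T[:3,3]
    print("pins",P[:3,3].round(1),"yaw",np.degrees(a).round(1),"tilt deg x,y",np.degrees(P[:2,2]).round(2),"-> cm",(T[:3,:3].T@w/10).round(2),"turn",round(-da,3))
E
python3 -c "
from h import *
st()
c,s=np.cos(np.radians(7.2)),np.sin(np.radians(7.2)); P=np.eye(4); P[:2,:2]=[[c,-s],[s,c]]; P[:3,3]=[531.4,34.6,14]
np.save('grip.npy',np.linalg.inv(tool())@P); pto(531.4,34.6,90,7.2)"
```

```text
t 7.02 pos [531.6  34.7 104.9] toolx yaw deg 7.23 tilt 1.25 F [-0.6  1.   0.2] M [-0.01  0.06  0.01] w 51.0 j [ 0.37  0.3  -0.36 -0.   -0.89  1.33]
pins [531.4  34.6  14. ] yaw 7.2 tilt deg x,y [-0.  0.] -> cm [ 0.15 -0.07 -7.6 ] turn 0.0
```

>>> send_rows:
  steps:
    - [[0.01,0,-0.5,0,0.595],[0.01,0,-0.8,0,0.595],[0.02,-0.01,-1,0,0.595],[0.02,-0.01,-1,0,0.595],[0.02,-0.01,-1,0,0.595],[0.02,-0.01,-1,0,0.595],[0.02,-0.01,-1,0,0.595],[0.02,-0.01,-1,0,0.595],[0,0,0,0,0.595],[0,0,0,0,0.595]]

```text
clock: 7.85
position: [532.4, 34.6, 187.4]
ee_rot: [0.998, 0.063, 0.012, -0.005]
contact_force: [0.2, -0.4, -1.0]
gripper_width: 50.7
```

```bash
python3 -c "
from h import *
st(); pto(531.4,34.6,90,7.2)
im,d,K,T=grab('wrist'); np.savez('lift.npz',im=im,d=d,K=K,T=T)
P=cloud(d,K,T); z=P[...,2]; H=cv2.cvtColor(im,cv2.COLOR_BGR2HSV).astype(int)
m=(H[...,0]<18)&(H[...,1]>130)&(z>170)&(z<240); print(m.sum(),np.median(P[m],0).round(1) if m.sum() else '')
s=grab('side'); cv2.imwrite('pics/lift.png',np.hstack([cv2.resize(im,(400,300)),cv2.resize(s[0][150:330,250:450],(400,300))]))"
```

```text
t 7.85 pos [532.4  34.6 187.4] toolx yaw deg 7.25 tilt 1.51 F [ 0.2 -0.4 -1. ] M [-0.02  0.05 -0.03] w 50.7 j [ 0.37  0.22 -0.24 -0.   -1.08  1.33]
pins [532.7  34.5  96.5] yaw 7.2 tilt deg x,y [-0.27 -0.05] -> cm [-0.14 -0.02  0.65] turn 0.0
0
```

View pics/lift.png

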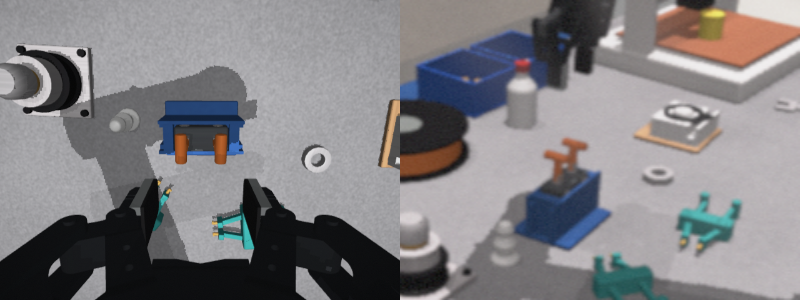

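The picture shows the pliers still in the rack: the 51 mm grip was too loose and slid off. I'll re-check where they sit, then go back down and grip more firmly.

```bash
cat >> h.py <<'E'
def bars(im,d,K,T,z0,z1,show=True):
    P=cloud(d,K,T); z=P[...,2]; H=cv2.cvtColor(im,cv2.COLOR_BGR2HSV).astype(int)
    m=(H[...,0]<18)&(H[...,1]>130)&(z>z0)&(z<z1); n,L,S,c=cv2.connectedComponentsWithStats(m.astype(np.uint8))
    for i in range(1,n):
        if S[i,4]>100: p=P[L==i]; print("bar",c[i].round(),S[i,4],"z95",np.percentile(p[:,2],95).round(1),[np.round(x,1) for x in cv2.minAreaRect(p[:,:2].astype(np.float32))])
E
python3 -c "
from h import *
f=np.load('lift.npz'); bars(f['im'],f['d'],f['K'],f['T'],118,140); to(531.4,34.6,102,7.2)"
```

```text
bar [289. 237.] 892 z95 130.7 [array([529.3,  54.4]), array([29.5, 12. ]), np.float64(8.7)]
bar [353. 237.] 900 z95 130.7 [array([534. ,  15.3]), array([30. , 12.4]), np.float64(7.0)]
cm [-0.29  0.05  8.49] turn 0.001
```

>>> send_rows:
  steps:
    - [[-0.15,0.02,1.2,0,0.68],[-0.14,0.02,1.2,0,0.68],[0,0,1.2,0,0.68],[0,0,1.2,0,0.68],[0,0,1.2,0,0.68],[0,0,1.2,0,0.68],[0,0,1,0,0.68],[0,0,0,0,0.68],[0,0,0,0,0.68]]

```text
clock: 8.7
position: [527.5, 33.5, 96.3]
ee_rot: [0.998, 0.063, 0.007, -0.004]
contact_force: [0.2, -0.8, -0.1]
gripper_width: 57.9
```

```bash
python3 -c "
from h import *
st(); to(531.5,34.7,102,7.2)"
```

```text
t 8.7 pos [527.5  33.5  96.3] toolx yaw deg 7.22 tilt 0.91 F [ 0.2 -0.8 -0.1] M [-0.05  0.06 -0.02] w 57.9 j [ 0.37  0.31 -0.37 -0.   -0.87  1.33]
cm [ 0.42 -0.07 -0.56] turn 0.0
```

Next: correct the pose, then close step by step, watching the width.

>>> send_rows:
  steps:
    - [[0.42,-0.07,-0.55,0,0.65],[0,0,0,0,0.62],[0,0,0,0,0.58],[0,0,0,0,0.56],[0,0,0,0,0.56],[0,0,0,0,0.56]]

```text
clock: 9.2
position: [533.5, 35.2, 105.0]
ee_rot: [0.998, 0.063, 0.009, -0.004]
contact_force: [-0.6, 0.4, -0.5]
gripper_width: 47.8
```

```bash
python3 -c "
from h import *
st(); to(531.5,34.7,102,7.2)
f=grab('wrist'); bars(*f,118,140)"
```

```text
t 9.2 pos [533.5  35.2 105. ] toolx yaw deg 7.24 tilt 1.14 F [-0.6  0.4 -0.5] M [0.02 0.06 0.02] w 47.8 j [ 0.37  0.31 -0.35 -0.   -0.89  1.33]
cm [-0.21  0.02  0.29] turn 0.001
bar [274. 288.] 1908 z95 130.6 [array([529.1,  54.2]), array([30.2, 12.1]), np.float64(7.5)]
bar [367. 288.] 1921 z95 130.6 [array([533.9,  15.3]), array([30.5, 12.3]), np.float64(8.6)]
```

The width reads 47.8, but the bars haven't moved from 51.3 over their outsides. I need to see the pads.

```bash
python3 -c "
from h import *
im,d,K,T=grab('wrist'); np.savez('g2.npz',im=im,d=d,K=K,T=T); P=cloud(d,K,T)
cv2.imwrite('pics/g2.png',im[180:480,130:510])
for v in (290,310,330): print(v,[(u,P[v,u].round(0).tolist()) for u in (215,225,235,245,255,390,400,410,420,430)])"
```

```text
290 [(215, [470.0, 108.0, -0.0]), (225, [471.0, 101.0, 0.0]), (235, [539.0, 65.0, 156.0]), (245, [540.0, 62.0, 157.0]), (255, [537.0, 59.0, 148.0]), (390, [546.0, 12.0, 155.0]), (400, [547.0, 9.0, 156.0]), (410, [489.0, -38.0, -1.0]), (420, [490.0, -46.0, -0.0]), (430, [491.0, -54.0, -1.0])]
310 [(215, [535.0, 70.0, 164.0]), (225, [539.0, 65.0, 171.0]), (235, [539.0, 62.0, 172.0]), (245, [538.0, 59.0, 169.0]), (255, [530.0, 58.0, 151.0]), (390, [540.0, 11.0, 159.0]), (400, [546.0, 11.0, 171.0]), (410, [546.0, 8.0, 171.0]), (420, [543.0, 3.0, 164.0]), (430, [544.0, -1.0, 163.0])]
330 [(215, [538.0, 65.0, 184.0]), (225, [539.0, 62.0, 184.0]), (235, [539.0, 59.0, 184.0]), (245, [533.0, 59.0, 171.0]), (255, [523.0, 58.0, 153.0]), (390, [533.0, 11.0, 161.0]), (400, [542.0, 11.0, 176.0]), (410, [545.0, 11.0, 184.0]), (420, [546.0, 8.0, 184.0]), (430, [543.0, 3.0, 177.0])]
```

View pics/g2.png

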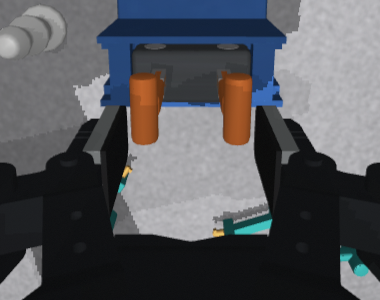

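```bash
python3 -c "
from h import *
f=np.load('g2.npz'); im,d,K,T=f['im'],f['d'],f['K'],f['T']; P=cloud(d,K,T); h=np.array(optics.get_calibration('wrist')['hand_eye']); print(h.round(3))
Q=cloud(d,K,h); S=cv2.cvtColor(im,cv2.COLOR_BGR2HSV)[...,1]
for lo,hi in((205,262),(380,440)):
    m=np.zeros(d.shape,bool); m[270:350,lo:hi]=1; m&=(P[...,2]>90)&(P[...,2]<175)&(S<90)
    q=Q[m]; print(m.sum(),'tool z max',np.percentile(q[:,2],[90,97,99.5,100]).round(1)); e=q[q[:,2]>np.percentile(q[:,2],95)]; print(e.min(0).round(1),e.max(0).round(1)); v,u=np.nonzero(m&(Q[...,2]>np.percentile(q[:,2],95))); print(u.min(),u.max(),v.min(),v.max())
f=np.load('wrist0.npz'); Q=cloud(f['d'],f['K'],h); 
m=np.zeros(d.shape,bool); m[290:400,120:205]=1; m&=(Q[...,2]<40)&(Q[...,2]>-60); print('open',Q[m].max(0).round(1))
"
```

```text
[[ 1.00000e-03 -9.64000e-01 -2.64000e-01  6.60570e+01]
 [ 1.00000e+00  1.00000e-03  1.00000e-03 -6.50000e-02]
 [-1.00000e-03 -2.64000e-01  9.64000e-01 -1.81604e+02]
 [ 0.00000e+00  0.00000e+00  0.00000e+00  1.00000e+00]]
1734 tool z max [-47.5 -43.7 -20.1 -18.6]
[-14.5 -26.9 -45.1] [  9.8 -23.6 -18.6]
246 261 270 336
1780 tool z max [-48.1 -43.9 -41.9 -19.5]
[-11.3  23.8 -45.3] [  8.9  26.  -19.5]
380 387 278 336
open [ 11.1 -42.2 -51.6]
```

The fingertips actually lie about 43 mm behind the reported TCP at this opening. Depth shows this, and so does the 47.8 mm gap spanning 133 px. The tips are therefore still above the bars. I need TCP z of about 67, which puts the tips at about 110 with the bars at 124. I'll open, descend slowly and verify.

>>> send_rows:
  steps:
    - [[-0.21,0.02,-0.3,0,0.75],[0,0,0,0,0.75],[0,0,0.8,0,0.75],[0,0,0.8,0,0.75],[0,0,0.8,0,0.75],[0,0,0,0,0.75],[0,0,0,0,0.75]]

```text
clock: 9.88
position: [530.7, 34.6, 81.0]
ee_rot: [0.998, 0.063, 0.008, -0.004]
contact_force: [-0.2, 1.0, 0.6]
gripper_width: 64.4
```

```bash
python3 -c "
from h import *
st(); to(531.5,34.7,67,7.2)"
```

```text
t 9.88 pos [530.7  34.6  81. ] toolx yaw deg 7.22 tilt 1.05 F [-0.2  1.   0.6] M [ 0.01  0.03 -0.01] w 64.4 j [ 0.37  0.33 -0.38 -0.   -0.84  1.33]
cm [0.06 0.01 1.4 ] turn 0.0
```

>>> send_rows:
  steps:
    - [[0.03,0,0.7,0,0.7],[0.03,0,0.7,0,0.68],[0,0,0,0,0.66],[0,0,0,0,0.64],[0,0,0,0,0.64]]

```text
clock: 10.3
position: [531.3, 34.7, 64.5]
ee_rot: [0.998, 0.063, 0.007, -0.004]
contact_force: [-0.1, -0.8, 0.4]
gripper_width: 54.7
```

```bash
python3 -c "
from h import *
st(); to(531.5,34.7,67,7.2)
f=grab('wrist'); bars(*f,118,140); cv2.imwrite('pics/g3.png',f[0][180:480,130:510])"
```

```text
t 10.3 pos [531.3  34.7  64.5] toolx yaw deg 7.22 tilt 0.93 F [-0.1 -0.8  0.4] M [-0.03  0.06 -0.03] w 54.7 j [ 0.37  0.35 -0.4  -0.   -0.8   1.33]
cm [ 0.03  0.   -0.25] turn 0.0
bar [259. 327.] 3288 z95 130.6 [array([528.9,  54.8]), array([30.4, 13.4]), np.float64(7.3)]
bar [379. 327.] 3264 z95 130.6 [array([534. ,  15.3]), array([30.4, 12.7]), np.float64(7.6)]
```

View pics/g3.png

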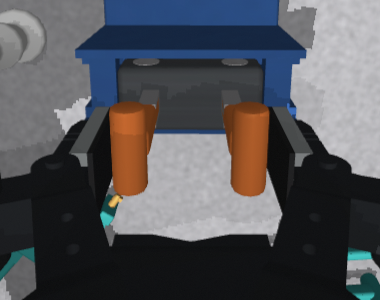

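The bars now stand between the pads. Closing gently.

>>> send_rows:
  steps:
    - [[0,0,0,0,0.6],[0,0,0,0,0.585],[0,0,0,0,0.585],[0,0,0,0,0.585],[0,0,0,0,0.585]]

```text
clock: 10.77
position: [531.5, 34.9, 65.3]
ee_rot: [0.998, 0.063, 0.008, -0.004]
contact_force: [0.2, 0.2, -1.7]
gripper_width: 49.9
```

```bash
python3 -c "
from h import *
st(); f=grab('wrist'); bars(*f,118,140)
c,s=np.cos(np.radians(7.2)),np.sin(np.radians(7.2)); P=np.eye(4); P[:2,:2]=[[c,-s],[s,c]]; P[:3,3]=[531.5,34.8,14]
np.save('grip.npy',np.linalg.inv(tool())@P); pto(531.5,34.8,20,7.2)"
```

```text
t 10.77 pos [531.5  34.9  65.3] toolx yaw deg 7.22 tilt 1.01 F [ 0.2  0.2 -1.7] M [-0.08  0.01 -0.04] w 49.9 j [ 0.37  0.35 -0.4  -0.   -0.8   1.33]
bar [263. 327.] 3262 z95 130.8 [array([528.9,  53.3]), array([30.8, 12.5]), np.float64(8.2)]
bar [379. 327.] 3282 z95 130.6 [array([533.9,  15.3]), array([30.7, 12.9]), np.float64(5.4)]
pins [531.5  34.8  14. ] yaw 7.2 tilt deg x,y [ 0. -0.] -> cm [ 0.01 -0.   -0.6 ] turn -0.0
```

Both bars moved in to 50.3 mm over the outsides, so they are gripped. Lifting.

>>> send_rows:
  steps:
    - [[0,0,-0.4,0,0.585],[0.01,0,-0.7,0,0.585],[0.01,0,-0.9,0,0.585],[0.01,0,-0.9,0,0.585],[0.01,0,-0.9,0,0.585],[0.01,0,-0.9,0,0.585],[0.01,0,-0.9,0,0.585],[0.01,0,-0.9,0,0.585],[0.01,0,-0.9,0,0.585],[0,0,-0.5,0,0.585]]

```text
clock: 11.65
position: [530.4, 34.0, 152.6]
ee_rot: [0.998, 0.063, 0.008, -0.004]
contact_force: [1.0, -0.2, -2.0]
gripper_width: 50.1
```

>>> send_rows:
  steps:
    - [[0,0,-1,0,0.585],[0,0,-1,0,0.585],[0,0,0,0,0.585],[0,0,0,0,0.585],[0,0,0,0,0.585]]

```text
clock: 12.07
position: [530.0, 33.9, 175.8]
ee_rot: [0.998, 0.063, 0.009, -0.005]
contact_force: [-1.4, 0.1, -1.9]
gripper_width: 50.5
```

```bash
python3 -c "
from h import *
st(); pto(528.1,-274.1,100,0); f=grab('wrist'); bars(*f,190,280)
np.savez('lift2.npz',im=f[0],d=f[1],K=f[2],T=f[3])"
```

```text
t 12.07 pos [530.   33.9 175.8] toolx yaw deg 7.17 tilt 1.14 F [-1.4  0.1 -1.9] M [-0.04  0.03 -0.04] w 50.5 j [ 0.37  0.23 -0.26 -0.   -1.06  1.33]
pins [530.1  33.9 124.6] yaw 7.2 tilt deg x,y [-0.1  -0.09] -> cm [-4.09 30.55  2.12] turn 0.125
bar [264. 324.] 3567 z95 241.3 [array([527.7,  52.3]), array([30.2, 12.6]), np.float64(8.3)]
bar [377. 325.] 3483 z95 241.1 [array([532.2,  14.3]), array([31.1, 12.9]), np.float64(5.7)]
```

Lifted: the bars are at z 235, matching the prediction, and about 2 N of weight shows. Now toward the ring rest.

>>> send_rows:
  steps:
    - [[-0.2,2,0,0.02,0.585],[-0.3,3,0,0.02,0.585],[-0.35,3,0,0.02,0.585],[-0.4,3,0,0.02,0.585],[-0.45,3,0,0.02,0.585],[-0.5,3,0,0.02,0.585],[-0.5,3,0,0.005,0.585],[-0.5,3,0,0,0.585],[-0.5,3,0,0,0.585],[-0.3,2,0,0,0.585]]

```text
clock: 12.95
position: [498.3, -254.1, 163.5]
ee_rot: [1.0, 0.002, 0.001, -0.006]
contact_force: [0.6, 0.5, -1.8]
gripper_width: 49.6
```

>>> send_rows:
  steps:
    - [[0,0,0,0,0.585],[0,0,0,0,0.585],[0,0,0,0,0.585]]

```text
clock: 13.2
position: [495.8, -257.9, 160.4]
ee_rot: [1.0, -0.002, -0.002, -0.007]
contact_force: [-0.3, 0.0, -2.6]
gripper_width: 50.3
```

```bash
python3 -c "
from h import *
st(); pto(528.1,-274.1,100,0); f=grab('wrist'); bars(*f,190,280)
np.savez('ap1.npz',im=f[0],d=f[1],K=f[2],T=f[3])"
```

```text
t 13.2 pos [ 495.8 -257.9  160.4] toolx yaw deg -0.2 tilt 0.82 F [-0.3  0.  -2.6] M [-0.06 -0.05 -0.01] w 50.3 j [-0.2   0.3  -0.19 -0.01 -1.08  1.77]
pins [ 494.8 -257.7  109.1] yaw -0.2 tilt deg x,y [ 1.13 -0.38] -> cm [3.34 1.64 0.88] turn -0.004
bar [264. 325.] 3467 z95 225.9 [array([ 497.1, -239.7]), array([30.7, 12.5]), np.float64(0.5)]
bar [377. 325.] 3474 z95 225.6 [array([ 496.8, -278.1]), array([13.1, 30.9]), np.float64(87.6)]
```

```bash
cat >> h.py <<'E'
def ringm(im,d,K,T,c=(553,-277)):
    P=cloud(d,K,T); z=P[...,2]; roi=(np.hypot(P[...,0]-c[0],P[...,1]-c[1])<45)
    m=roi&(z>47.3)&(z<50.8); n,L,S,_=cv2.connectedComponentsWithStats(m.astype(np.uint8),connectivity=4)
    k=1+S[1:,4].argmax(); m=(L==k).astype(np.uint8); m=cv2.morphologyEx(m,cv2.MORPH_CLOSE,np.ones((2,2),np.uint8))
    q=ray(K,T,outer(m),49)[:,:2]; print("ring px",S[k],"z",np.median(z[m>0]).round(1),"rect",[np.round(x,1) for x in cv2.minAreaRect(q.astype(np.float32))])
    b=roi&(z>50.9)&(z<60); 
    if b.sum()>50: print("boss",fitc(ray(K,T,outer(b),52)[:,:2]))
    cs,h=cv2.findContours(m,cv2.RETR_CCOMP,cv2.CHAIN_APPROX_NONE)
    for q,hh in zip(cs,h[0]):
        a=cv2.contourArea(q)
        if hh[3]>=0 and a>40: w=ray(K,T,q[:,0],49)[:,:2]; print("hole",a,fitc(w))
    r=roi&(z>43)&(z<60); print("rest",[np.round(x,1) for x in cv2.minAreaRect(ray(K,T,outer(r),45)[:,:2].astype(np.float32))])
E
python3 -c "
from h import *
for n in('ring1','ap1'):
    f=np.load(n+'.npz'); print(n); ringm(f['im'],f['d'],f['K'],f['T'])"
```

```text
ring1
ring px [ 293  148   88   71 2153] z 49.1 rect [array([ 552.1, -276. ]), array([56.3, 66.5]), np.float64(83.8)]
boss (array([ 558.6, -278.2]), np.float64(12.5), np.float64(1.0))
hole 130.5 (array([ 528.4, -263.5]), np.float64(5.2), np.float64(1.0))
hole 137.5 (array([ 526. , -283.3]), np.float64(5.2), np.float64(1.0))
rest [array([ 553.3, -278.8]), array([74.2, 73.8]), np.float64(7.1)]
ap1
ring px [ 309   85   81  101 2803] z 49.2 rect [array([ 552.5, -277. ]), array([56.5, 66.6]), np.float64(83.8)]
boss (array([ 558.7, -277.6]), np.float64(12.6), np.float64(0.99))
hole 164.5 (array([ 526.5, -284.1]), np.float64(5.2), np.float64(1.0))
hole 162.5 (array([ 528.7, -264.4]), np.float64(5.2), np.float64(1.0))
rest [array([ 553.7, -278.2]), array([74. , 73.8]), np.float64(7.1)]
```

Ring from the grasp yaw: eyes (526.5,-284.1) and (528.7,-264.4), diameter 10.4, so midpoint (527.6,-274.2) and yaw -6.4°; the slot is at +7.1°. I'll insert at yaw 0, which clears both eyes and slot by 1 mm or more. The bars show a 0.45 mm y offset, which I'll fold in.

```bash
python3 -c "
from h import *
G=np.load('grip.npy'); P=tool()@G; P[1,3]-=0.45; np.save('grip.npy',np.linalg.inv(tool())@P); pto(527.8,-274.3,65,0)"
```

```text
pins [ 494.7 -257.7  109.1] yaw -0.2 tilt deg x,y [ 1.15 -0.38] -> cm [3.33 1.71 4.37] turn -0.003
```

>>> send_rows:
  steps:
    - [[0.6,0.3,0,0,0.59],[0.8,0.4,0,0,0.59],[0.8,0.4,0,0,0.59],[0.6,0.3,0,0,0.59],[0.3,0.15,0,0,0.59],[0,0,0,0,0.59],[0,0,0.8,0,0.59],[0,0,0.8,0,0.59],[0,0,0,0,0.59],[0,0,0,0,0.59]]

```text
clock: 14.08
position: [532.0, -270.2, 141.4]
ee_rot: [1.0, 0.002, -0.002, -0.007]
contact_force: [0.8, 0.2, -1.2]
gripper_width: 50.6
```

```bash
python3 -c "
from h import *
st(); pto(527.8,-274.3,65,0)"
```

```text
t 14.08 pos [ 532.  -270.2  141.4] toolx yaw deg 0.22 tilt 0.88 F [ 0.8  0.2 -1.2] M [-0.05 -0.02  0.04] w 50.6 j [-0.21  0.38 -0.12 -0.02 -1.07  1.79]
pins [ 530.9 -270.4   90.2] yaw 0.2 tilt deg x,y [ 1.18 -0.42] -> cm [-0.3   0.43  2.51] turn 0.004
```

>>> send_rows:
  steps:
    - [[-0.15,0.22,0,0,0.595],[-0.15,0.21,0,0,0.595],[0,0,0.8,0,0.595],[0,0,0.8,0,0.595],[0,0,0.8,0,0.595],[0,0,0,0,0.595],[0,0,0,0,0.595]]

```text
clock: 14.67
position: [527.3, -274.6, 114.8]
ee_rot: [1.0, 0.002, -0.003, -0.007]
contact_force: [-0.2, -1.3, -0.8]
gripper_width: 50.7
```

```bash
python3 -c "
from h import *
st(); pto(527.8,-274.3,55,0); f=grab('wrist'); bars(*f,140,230); np.savez('ap2.npz',im=f[0],d=f[1],K=f[2],T=f[3]); ringm(*f)
P=pins(); print('pred bars',(P@[0,0,110,1])[:3].round(1))
for y in(-11,11):
    X=np.linalg.inv(f[3])@P@[0,y,2,1]; print('pin px',(f[2]@X[:3]/X[2]).round())"
```

```text
t 14.67 pos [ 527.3 -274.6  114.8] toolx yaw deg 0.18 tilt 0.91 F [-0.2 -1.3 -0.8] M [-0.05 -0.02  0.03] w 50.7 j [-0.22  0.4  -0.16 -0.02 -1.01  1.8 ]
pins [ 526.2 -274.8   63.5] yaw 0.2 tilt deg x,y [ 1.22 -0.43] -> cm [ 0.16 -0.03  0.85] turn 0.003
bar [263. 325.] 3548 z95 180.5 [array([ 528.4, -256.2]), array([12.5, 30.8]), np.float64(89.7)]
bar [378. 325.] 3501 z95 180.0 [array([ 528.6, -295. ]), array([12.9, 30.5]), np.float64(89.8)]
ring px [ 280  135   93  103 3170] z 49.1 rect [array([ 554.8, -277.7]), array([63. , 56.1]), np.float64(6.0)]
boss (array([ 558.8, -277.5]), np.float64(12.5), np.float64(1.0))
rest [array([ 556.7, -277.8]), array([67.8, 73.7]), np.float64(7.1)]
pred bars [ 528.3 -275.4  173.3]
pin px [340. 241.   1.]
pin px [303. 241.   1.]
```

```bash
python3 -c "
from h import *
f=np.load('ap2.npz'); cv2.imwrite('pics/ap2.png',cv2.resize(f['im'][150:270,250:400],None,fx=4,fy=4,interpolation=cv2.INTER_CUBIC))"
```

```text
(no output)
```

View pics/ap2.png

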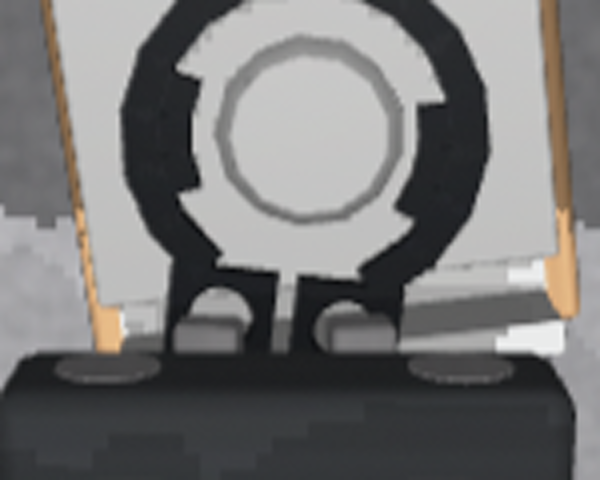

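The shoulders at px (302,234) and (340.5,234) hang right above the eyes, 21 mm apart, as predicted. I'll correct +1.6 mm in x and go down.

>>> send_rows:
  steps:
    - [[0.16,-0.03,0.2,0,0.595],[0,0,0.3,0,0.595],[0,0,0.3,0,0.595],[0,0,0,0,0.595],[0,0,0,0,0.595]]

```text
clock: 15.13
position: [529.6, -274.0, 106.3]
ee_rot: [1.0, 0.002, -0.002, -0.007]
contact_force: [-0.3, 0.3, -0.7]
gripper_width: 50.7
```

```bash
python3 -c "
from h import *
st(); pto(527.8,-274.3,45,0); f=grab('wrist'); bars(*f,140,230); P=pins(); print('pred bars',(P@[0,0,110,1])[:3].round(1))"
```

```text
t 15.13 pos [ 529.6 -274.   106.3] toolx yaw deg 0.2 tilt 0.88 F [-0.3  0.3 -0.7] M [-0.05  0.03  0.02] w 50.7 j [-0.21  0.42 -0.17 -0.02 -0.99  1.8 ]
pins [ 528.6 -274.2   55. ] yaw 0.2 tilt deg x,y [ 1.17 -0.42] -> cm [-0.07  0.02  1.  ] turn 0.003
bar [263. 325.] 3481 z95 172.1 [array([ 530.8, -255.6]), array([30.3, 12.4]), np.float64(0.6)]
bar [378. 325.] 3499 z95 171.6 [array([ 530.9, -294.5]), array([13.1, 30.9]), np.float64(89.4)]
pred bars [ 530.7 -275.   165. ]
```

>>> send_rows:
  steps:
    - [[-0.07,0.01,0.15,0,0.595],[0,0,0.25,0,0.595],[0,0,0.25,0,0.595],[0,0,0.25,0,0.595],[0,0,0.15,0,0.595],[0,0,0,0,0.595]]

```text
clock: 15.68
position: [528.9, -274.0, 95.1]
ee_rot: [1.0, 0.002, -0.002, -0.007]
contact_force: [0.9, -0.5, -1.7]
gripper_width: 51.3
```

```bash
python3 -c "
from h import *
st(); pto(527.8,-274.3,41,0); f=grab('wrist'); bars(*f,140,230); P=pins(); print('pred bars',(P@[0,0,110,1])[:3].round(1)); ringm(*f)"
```

```text
t 15.68 pos [ 528.9 -274.    95.1] toolx yaw deg 0.2 tilt 0.87 F [ 0.9 -0.5 -1.7] M [-0.03 -0.04  0.04] w 51.3 j [-0.21  0.43 -0.18 -0.02 -0.97  1.8 ]
pins [ 527.9 -274.2   43.8] yaw 0.2 tilt deg x,y [ 1.13 -0.42] -> cm [-0.01  0.02  0.28] turn 0.003
bar [262. 327.] 3350 z95 160.9 [array([ 530. , -255.6]), array([31. , 12.4]), np.float64(1.0)]
bar [379. 327.] 3372 z95 160.4 [array([ 530.1, -294.4]), array([12.9, 30.4]), np.float64(89.1)]
pred bars [ 530.1 -275.   153.9]
ring px [ 277  139  100   99 3182] z 49.2 rect [array([ 558.4, -277.4]), array([55.7, 56.1]), np.float64(0.5)]
boss (array([ 558.9, -277.5]), np.float64(12.5), np.float64(1.0))
rest [array([ 559.6, -277.5]), array([62.1, 73.7]), np.float64(7.2)]
```

The pins are at z 43.8 with no contact force and the pliers haven't slipped, so they are through the eyes. Lowering until the shoulders rest on the lugs.

>>> send_rows:
  steps:
    - [[0,0,0.2,0,0.595],[0,0,0.1,0,0.595],[0,0,0.1,0,0.595],[0,0,0,0,0.595]]

```text
clock: 16.07
position: [529.6, -274.3, 91.7]
ee_rot: [1.0, 0.002, -0.001, -0.007]
contact_force: [-0.8, 0.7, -0.3]
gripper_width: 50.6
```

```bash
python3 -c "
from h import *
st(); pto(527.8,-274.3,40,0)"
```

```text
t 16.07 pos [ 529.6 -274.3   91.7] toolx yaw deg 0.23 tilt 0.8 F [-0.8  0.7 -0.3] M [ 0.05  0.1  -0.02] w 50.6 j [-0.21  0.43 -0.19 -0.02 -0.96  1.8 ]
pins [ 528.7 -274.5   40.5] yaw 0.2 tilt deg x,y [ 1.04 -0.36] -> cm [-0.09 -0.02  0.05] turn 0.004
```

Before squeezing I'll turn the pliers toward the slot's direction (yaw about 5°) and slide along the slot, so that the spread pins stay inside it and the ring stays centred on the boss.

>>> send_rows:
  steps:
    - [[-0.03,0.08,-0.02,-0.02,0.595],[0,0.09,0,-0.02,0.595],[0,0.09,0,-0.02,0.595],[0,0.09,0,-0.02,0.595],[0,0,0,0,0.595]]

```text
clock: 16.48
position: [529.2, -277.9, 91.7]
ee_rot: [0.999, 0.046, -0.001, -0.007]
contact_force: [0.1, -0.3, -0.6]
gripper_width: 51.5
```

```bash
python3 -c "
from h import *
st(); pto(528.4,-278,40.3,5); f=grab('wrist'); bars(*f,140,230); P=pins(); print('pred bars',(P@[0,0,110,1])[:3].round(1)); ringm(*f)"
```

```text
t 16.48 pos [ 529.2 -277.9   91.7] toolx yaw deg 5.29 tilt 0.82 F [ 0.1 -0.3 -0.6] M [ 0.04  0.02 -0.05] w 51.5 j [-0.22  0.43 -0.18 -0.02 -0.96  1.89]
pins [ 528.4 -278.2   40.5] yaw 5.3 tilt deg x,y [ 1.01 -0.31] -> cm [ 0.   -0.02  0.02] turn 0.005
bar [262. 327.] 3318 z95 157.5 [array([ 528.3, -259.4]), array([30.8, 12.4]), np.float64(6.1)]
bar [379. 327.] 3337 z95 157.0 [array([ 531.9, -298.1]), array([31. , 12.9]), np.float64(4.6)]
pred bars [ 530.3 -278.7  150.4]
ring px [ 276  140  101   98 3123] z 49.2 rect [array([ 559.3, -278.2]), array([54.3, 56.1]), np.float64(5.6)]
boss (array([ 558.8, -277.6]), np.float64(12.6), np.float64(1.0))
rest [array([ 560.9, -277.3]), array([59.5, 73.7]), np.float64(7.2)]
```

>>> send_rows:
  steps:
    - [[0,0,0.06,0,0.55],[0,0,0,0,0.5],[0,0,0,0,0.45],[0,0,0,0,0.4],[0,0,0,0,0.35],[0,0,0,0,0.3],[0,0,0,0,0.28],[0,0,0,0,0.28]]

```text
clock: 17.2
position: [531.2, -277.9, 95.6]
ee_rot: [0.999, 0.046, 0.002, -0.006]
contact_force: [-0.3, 0.8, 1.6]
gripper_width: 25.2
```

```bash
python3 -c "
from h import *
st(); pto(528.4,-278,70,5); f=grab('wrist'); np.savez('sq.npz',im=f[0],d=f[1],K=f[2],T=f[3]); bars(*f,140,230); P=pins(); print('pred bars',(P@[0,0,110,1])[:3].round(1)); ringm(*f)"
```

```text
t 17.2 pos [ 531.2 -277.9   95.6] toolx yaw deg 5.33 tilt 0.72 F [-0.3  0.8  1.6] M [ 0.25  0.21 -0.03] w 25.2 j [-0.22  0.43 -0.18 -0.02 -0.96  1.89]
pins [ 530.6 -278.3   44.4] yaw 5.3 tilt deg x,y [ 0.71 -0.2 ] -> cm [-0.21 -0.08 -2.56] turn 0.005
bar [297. 321.] 2805 z95 157.3 [array([ 531.2, -270.5]), array([30.3, 11.4]), np.float64(5.1)]
bar [344. 321.] 2842 z95 156.9 [array([ 532.7, -286.9]), array([30.6, 12.2]), np.float64(5.5)]
pred bars [ 532.  -278.7  154.4]
ring px [ 266  146  113   91 2827] z 49.6 rect [array([ 560.6, -276.4]), array([63.4, 48.8]), np.float64(89.4)]
boss (array([ 558.9, -277.7]), np.float64(12.6), np.float64(0.99))
rest [array([ 561.6, -277.2]), array([58. , 73.7]), np.float64(7.1)]
```

Fully squeezed: the bars are 28.4 mm over the outsides, and the ring is 63 mm across instead of 56. The pads swung forward and pushed the arm up 4 mm, so I'll update the grip model and lift slowly.

```bash
python3 -c "
from h import *
T=tool(); P=T@np.load('grip.npy'); P[2,3]-=3.9; np.save('grip.npy',np.linalg.inv(T)@P); pto(530.6,-278.3,75,5.3)"
```

```text
pins [ 530.6 -278.3   40.5] yaw 5.3 tilt deg x,y [ 0.72 -0.2 ] -> cm [ 0.01 -0.04 -3.45] turn 0.0
```

>>> send_rows:
  steps:
    - [[0,0,-0.2,0,0.28],[0,0,-0.3,0,0.28],[0,0,-0.3,0,0.28],[0,0,-0.4,0,0.28],[0,0,-0.5,0,0.28],[0,0,-0.5,0,0.28],[0,0,-0.5,0,0.28],[0,0,-0.4,0,0.28],[0,0,-0.2,0,0.28],[0,0,0,0,0.28]]

```text
clock: 18.08
position: [530.0, -278.4, 129.1]
ee_rot: [0.999, 0.046, 0.0, -0.007]
contact_force: [-0.1, -0.3, -2.3]
gripper_width: 25.5
```

```bash
cat >> h.py <<'E'
def held(im,d,K,T,zc):   # hanging ring near height zc (top surface): plane fit and boss-side outline
    P=cloud(d,K,T); z=P[...,2]; p=pins()[:3,3]; v=cv2.cvtColor(im,cv2.COLOR_BGR2GRAY)
    m=(np.hypot(P[...,0]-p[0]-28,P[...,1]-p[1])<42)&(abs(z-zc)<9)&(v<90); n,L,S,_=cv2.connectedComponentsWithStats(m.astype(np.uint8),connectivity=4)
    k=1+S[1:,4].argmax(); m=L==k; Q=P[m]; A=np.c_[Q[:,:2]-Q[:,:2].mean(0),np.ones(len(Q))]; s=np.linalg.lstsq(A,Q[:,2],rcond=None)[0]
    print("held px",S[k],"z med",np.median(Q[:,2]).round(1),"slope",s[:2].round(3),"rect",[np.round(x,1) for x in cv2.minAreaRect(Q[:,:2].astype(np.float32))])
    q=ray(K,T,outer(m),np.median(Q[:,2]))[:,:2]; a=pins(); l=(q-a[:2,3])@a[:2,:2]; print("in pliers axes: max x",np.percentile(l[:,0],99).round(1),"y range",np.percentile(l[:,1],[1,99]).round(1))
    return m
E
python3 -c "
from h import *
st(); pto(530.6,-278.3,75,5.3); f=grab('wrist'); np.savez('up.npz',im=f[0],d=f[1],K=f[2],T=f[3]); bars(*f,140,250); P=pins(); print('pred bars',(P@[0,0,110,1])[:3].round(1),P[2,3]); held(*f,P[2,3]+9)"
```

```text
t 18.08 pos [ 530.  -278.4  129.1] toolx yaw deg 5.26 tilt 0.79 F [-0.1 -0.3 -2.3] M [-0.05 -0.02 -0.02] w 25.5 j [-0.22  0.39 -0.14 -0.02 -1.04  1.89]
pins [ 529.2 -278.7   74. ] yaw 5.2 tilt deg x,y [ 0.9  -0.29] -> cm [ 0.14 -0.02 -0.1 ] turn -0.001
bar [297. 320.] 2874 z95 190.8 [array([ 529.9, -268.8]), array([30.4, 16.2]), np.float64(5.9)]
bar [344. 321.] 2832 z95 190.3 [array([ 531.8, -288.1]), array([30.4, 13.4]), np.float64(6.6)]
pred bars [ 530.9 -279.2  183.8] 73.76913604964261
held px [ 266  146  112   90 3036] z med 82.1 slope [-0.037  0.019] rect [array([ 558.7, -275.7]), array([51.1, 63.5]), np.float64(5.6)]
in pliers axes: max x 55.1 y range [-31.   31.8]
```

The ring hangs on the pins, with its top at z 82 and a tilt of about 0.04 rad. Next: its inner opening in the pliers' axes, for aiming at the shaft.

```bash
cat >> h.py <<'E'
def inner(f,zc):
    m=held(*f,zc); im,d,K,T=f; v,u=np.nonzero(m); P=cloud(d,K,T); A=pins(); w=P[m]; 
    # per-pixel plane height -> rays already in cloud; use ray at smooth plane
    s=np.linalg.lstsq(np.c_[w[:,:2],np.ones(len(w))],w[:,2],rcond=None)[0]; q=ray(K,T,np.c_[u,v],np.median(w[:,2]))
    l=(q[:,:2]-A[:2,3])@A[:2,:2]
    b=l[(abs(l[:,1])<5)&(l[:,0]>35)]; print("inner back x",np.percentile(b[:,0],3).round(1),"outer",np.percentile(b[:,0],97).round(1))
    for x in range(16,40,3):
        k=l[abs(l[:,0]-x)<1.5]; print(x,"y-",np.percentile(k[k[:,1]<0][:,1],97).round(1),"y+",np.percentile(k[k[:,1]>0][:,1],3).round(1),end=" | ")
    print()
E
python3 -c "
from h import *
f=np.load('up.npz'); inner((f['im'],f['d'],f['K'],f['T']),83); pto(543.5,243,125,0)"
```

```text
held px [ 266  146  112   90 3036] z med 82.1 slope [-0.037  0.019] rect [array([ 558.7, -275.7]), array([51.1, 63.5]), np.float64(5.6)]
in pliers axes: max x 55.1 y range [-31.   31.8]
inner back x 49.7 outer 55.1
16 y- -22.1 y+ 22.3 | 19 y- -19.7 y+ 24.0 | 22 y- -20.2 y+ 21.0 | 25 y- -20.7 y+ 21.0 | 28 y- -21.1 y+ 21.5 | 31 y- -21.0 y+ 20.9 | 34 y- -19.9 y+ 20.2 | 37 y- -23.2 y+ 19.0 | 
pins [ 529.2 -278.6   73.8] yaw 5.2 tilt deg x,y [ 0.91 -0.29] -> cm [  6.21 -51.87  -4.4 ] turn 0.091
```

Ring centre in pliers axes is about (27.5, 0.2): pads open to -20.7/+21.0 and the back inside edge is at 49.6. Carrying it over at about z 130.

>>> send_rows:
  steps:
    - [[0,0,-0.6,0,0.28],[0,0,-1,0,0.28],[0,0,-1,0,0.28],[0,0,-1,0,0.28],[0,0,-1,0,0.28],[0,0,-0.7,0,0.28],[0,0,0,0,0.28],[0.2,-1,0,0,0.28],[0.3,-2,0,0,0.28],[0.3,-2.5,0,0,0.28]]

```text
clock: 18.97
position: [533.0, -225.1, 189.3]
ee_rot: [0.999, 0.043, 0.001, -0.006]
contact_force: [1.1, -0.2, -1.5]
gripper_width: 25.1
```

>>> send_rows:
  steps:
    - [[0.3,-2.5,0,0,0.28],[0.3,-2.5,0,0,0.28],[0.3,-2.5,0,0,0.28],[0.3,-2.5,0,0,0.28],[0.3,-2.5,0,0,0.28],[0.3,-2.5,0,0,0.28],[0.3,-2.5,0,0,0.28],[0.3,-2.5,0,0,0.28],[0.2,-1.5,0,0,0.28],[0,-0.5,0,0,0.28]]

```text
clock: 19.8
position: [534.7, 15.1, 188.7]
ee_rot: [0.999, 0.044, -0.003, -0.008]
contact_force: [0.3, -0.6, -2.3]
gripper_width: 25.3
```

```bash
python3 -c "
from h import *
st(); pto(543.3,240.8,130,5)"
```

```text
t 19.8 pos [534.7  15.1 188.7] toolx yaw deg 5.0 tilt 1.0 F [ 0.3 -0.6 -2.3] M [-0.06  0.04  0.04] w 25.3 j [ 0.32  0.24 -0.21 -0.02 -1.13  1.35]
pins [533.6  15.  133.6] yaw 5.0 tilt deg x,y [ 1.26 -0.43] -> cm [  2.93 -22.4    0.72] turn -0.0
```

>>> send_rows:
  steps:
    - [[0.2,-1,0,0,0.28],[0.3,-2,0,0,0.28],[0.4,-2.5,0,0,0.28],[0.4,-2.5,0,0,0.28],[0.4,-2.5,0,0,0.28],[0.4,-2.5,0,0,0.28],[0.4,-2.5,0,0,0.28],[0.4,-2.5,0,0,0.28],[0.3,-1.5,0,0,0.28],[0,-0.5,0,0,0.28]]

```text
clock: 20.63
position: [546.9, 226.2, 189.3]
ee_rot: [0.999, 0.04, -0.006, -0.007]
contact_force: [0.5, -0.3, -1.6]
gripper_width: 25.0
```

>>> send_rows:
  steps:
    - [[0,0,0,0,0.28],[0,0,0,0,0.28]]

```text
clock: 20.8
position: [546.4, 226.5, 188.4]
ee_rot: [0.999, 0.041, -0.007, -0.007]
contact_force: [-0.0, -0.0, -3.0]
gripper_width: 25.1
```

```bash
python3 -c "
from h import *
st(); pto(543.3,240.8,130,5)"
```

```text
t 20.8 pos [546.4 226.5 188.4] toolx yaw deg 4.67 tilt 1.1 F [-0. -0. -3.] M [-0.09 -0.01 -0.02] w 25.1 j [ 0.66  0.34 -0.07 -0.02 -1.17  1.01]
pins [544.9 226.2 133.3] yaw 4.7 tilt deg x,y [ 1.69 -0.27] -> cm [-0.03 -1.46  0.35] turn -0.006
```

>>> send_rows:
  steps:
    - [[0,-0.4,0,-0.006,0.28],[0,-0.5,0,0,0.28],[0,-0.4,0,0,0.28],[0,0,0,0,0.28],[0,0,0,0,0.28]]

```text
clock: 21.22
position: [545.0, 236.5, 188.9]
ee_rot: [0.999, 0.041, -0.007, -0.007]
contact_force: [-0.2, 0.1, -2.5]
gripper_width: 25.3
```

```bash
python3 -c "
from h import *
st(); pto(543.3,240.8,120,5); f=grab('wrist'); np.savez('sh1.npz',im=f[0],d=f[1],K=f[2],T=f[3]); bars(*f,200,280); P=pins(); print('pred bars',(P@[0,0,110,1])[:3].round(1)); inner(f,P[2,3]+8)
z=cloud(*f[1:]); m=(z[...,2]>103)&(z[...,2]<110)&(np.hypot(z[...,0]-571,z[...,1]-243)<25); print(m.sum(),np.median(z[m],0)); print(fitc(ray(f[2],f[3],outer(m),107)[:,:2]))
cv2.imwrite('pics/sh1.png',f[0][100:360,180:480])"
```

```text
t 21.22 pos [545.  236.5 188.9] toolx yaw deg 4.76 tilt 1.11 F [-0.2  0.1 -2.5] M [-0.05  0.03  0.01] w 25.3 j [ 0.67  0.34 -0.06 -0.02 -1.17  0.99]
pins [543.4 236.1 133.7] yaw 4.7 tilt deg x,y [ 1.74 -0.22] -> cm [ 0.04 -0.45  1.38] turn -0.004
bar [298. 321.] 2907 z95 250.5 [array([545.9, 244.9]), array([30.7, 14.1]), np.float64(4.8)]
bar [344. 320.] 2901 z95 250.0 [array([547.6, 226.9]), array([30.3, 13.3]), np.float64(5.0)]
pred bars [546.8 235.7 243.7]
held px [ 266  146  112   91 3083] z med 141.1 slope [-0.054  0.019] rect [array([573. , 238.8]), array([51.1, 63.3]), np.float64(5.7)]
in pliers axes: max x 55.1 y range [-31.   31.8]
inner back x 49.7 outer 55.1
16 y- -22.1 y+ 22.4 | 19 y- -19.7 y+ 24.1 | 22 y- -20.2 y+ 21.1 | 25 y- -21.1 y+ 21.1 | 28 y- -20.6 y+ 21.5 | 31 y- -20.5 y+ 20.9 | 34 y- -19.8 y+ 20.3 | 37 y- -22.1 y+ 19.1 | 
1809 [571.65434041 243.46964749 106.85225672]
(array([571.5, 243.5]), np.float64(15.4), np.float64(0.99))
```

>>> send_rows:
  steps:
    - [[0,-0.24,0,-0.004,0.28],[0,-0.23,0.3,0,0.28],[0,0,0.5,0,0.28],[0,0,0.5,0,0.28],[0,0,0.5,0,0.28],[0,0,0,0,0.28],[0,0,0,0,0.28]]

```text
clock: 21.85
position: [544.0, 241.1, 168.6]
ee_rot: [0.999, 0.043, -0.008, -0.006]
contact_force: [0.0, 0.1, -1.9]
gripper_width: 25.3
```

```bash
cat > chk.py <<'E'
import sys; from h import *
z=float(sys.argv[1]); st(); pto(543.5,240.8,z,5); f=grab('wrist'); np.savez('last.npz',im=f[0],d=f[1],K=f[2],T=f[3]); bars(*f,160,280); P=pins(); print('pred bars',(P@[0,0,110,1])[:3].round(1))
inner(f,P[2,3]+7)
E
python3 chk.py 100
```

```text
t 21.85 pos [544.  241.1 168.6] toolx yaw deg 4.97 tilt 1.13 F [ 0.   0.1 -1.9] M [ 0.05 -0.06  0.05] w 25.3 j [ 0.68  0.36 -0.09 -0.02 -1.13  0.99]
pins [542.4 240.8 113.5] yaw 5.0 tilt deg x,y [ 1.78 -0.19] -> cm [0.13 0.02 1.35] turn -0.001
bar [298. 321.] 2906 z95 230.2 [array([544.8, 249.7]), array([30.5, 14.2]), np.float64(5.1)]
bar [344. 320.] 2899 z95 229.7 [array([546.7, 231.5]), array([30.7, 13.5]), np.float64(5.3)]
pred bars [545.6 240.4 223.2]
held px [ 266  146  111   90 3069] z med 120.9 slope [-0.054  0.017] rect [array([572. , 243.8]), array([51. , 62.9]), np.float64(5.8)]
in pliers axes: max x 55.4 y range [-30.8  31.9]
inner back x 50.0 outer 55.4
16 y- -22.1 y+ 21.9 | 19 y- -19.7 y+ 23.6 | 22 y- -19.6 y+ 21.1 | 25 y- -20.7 y+ 21.1 | 28 y- -20.6 y+ 21.6 | 31 y- -20.5 y+ 21.0 | 34 y- -19.9 y+ 20.6 | 37 y- -21.7 y+ 19.1 |
```

>>> send_rows:
  steps:
    - [[0.13,0.03,0,0,0.28],[0,0,0.3,0,0.28],[0.02,0,0.4,0,0.28],[0.02,0,0.4,0,0.28],[0.02,0,0.2,0,0.28],[0,0,0,0,0.28]]

```text
clock: 22.4
position: [546.1, 241.2, 154.5]
ee_rot: [0.999, 0.043, -0.007, -0.007]
contact_force: [0.8, -1.4, -3.0]
gripper_width: 25.4
```

```bash
python3 chk.py 90
```

```text
t 22.4 pos [546.1 241.2 154.5] toolx yaw deg 4.95 tilt 1.13 F [ 0.8 -1.4 -3. ] M [-0.02  0.01  0.02] w 25.4 j [ 0.68  0.37 -0.1  -0.02 -1.1   0.99]
pins [544.5 240.9  99.4] yaw 4.9 tilt deg x,y [ 1.75 -0.22] -> cm [-0.09  0.01  0.94] turn -0.001
bar [298. 321.] 2921 z95 216.2 [array([546.8, 250.9]), array([30.6, 16.5]), np.float64(4.9)]
bar [344. 321.] 2841 z95 215.7 [array([548.7, 232.4]), array([30.5, 11.9]), np.float64(5.2)]
pred bars [547.9 240.5 209.5]
held px [ 266  146  112   91 3122] z med 106.8 slope [-0.053  0.019] rect [array([574. , 243.6]), array([51.4, 63.4]), np.float64(6.2)]
in pliers axes: max x 55.2 y range [-31.   31.8]
inner back x 49.7 outer 55.2
16 y- -22.1 y+ 21.8 | 19 y- -19.7 y+ 24.1 | 22 y- -20.1 y+ 21.1 | 25 y- -20.7 y+ 21.0 | 28 y- -20.6 y+ 21.5 | 31 y- -20.5 y+ 20.9 | 34 y- -19.9 y+ 20.3 | 37 y- -22.7 y+ 19.0 |
```

>>> send_rows:
  steps:
    - [[-0.08,0.03,0.1,0,0.28],[0.01,0,0.3,0,0.28],[0.01,0,0.3,0,0.28],[0.01,0,0.3,0,0.28],[0,0,0,0,0.28]]

```text
clock: 22.87
position: [545.6, 241.2, 144.1]
ee_rot: [0.999, 0.043, -0.007, -0.007]
contact_force: [0.5, 0.8, -2.1]
gripper_width: 25.2
```

```bash
python3 chk.py 80
```

```text
t 22.87 pos [545.6 241.2 144.1] toolx yaw deg 4.96 tilt 1.12 F [ 0.5  0.8 -2.1] M [-0.04  0.01  0.04] w 25.2 j [ 0.68  0.38 -0.12 -0.02 -1.07  0.99]
pins [544.1 240.8  89. ] yaw 4.9 tilt deg x,y [ 1.71 -0.25] -> cm [-0.04  0.01  0.9 ] turn -0.001
bar [298. 322.] 2864 z95 205.8 [array([546.7, 248.4]), array([30.3, 11.7]), np.float64(5.0)]
bar [343. 321.] 2849 z95 205.3 [array([548.1, 231.5]), array([30.7, 13.4]), np.float64(5.2)]
pred bars [547.5 240.3 199.2]
held px [ 266  146  112   91 3146] z med 96.3 slope [-0.051  0.018] rect [array([573.5, 243.7]), array([51.5, 63.8]), np.float64(6.0)]
in pliers axes: max x 55.0 y range [-30.9  31.9]
inner back x 49.6 outer 55.0
16 y- -22.1 y+ 21.9 | 19 y- -19.7 y+ 24.1 | 22 y- -20.2 y+ 20.8 | 25 y- -20.7 y+ 21.1 | 28 y- -20.6 y+ 21.6 | 31 y- -20.5 y+ 20.9 | 34 y- -19.9 y+ 20.3 | 37 y- -22.6 y+ 19.1 |
```

The ring is below the taper around the full 38 mm shaft without side load. Continuing down.

>>> send_rows:
  steps:
    - [[-0.04,0.01,0.2,0,0.28],[0.01,0,0.3,0,0.28],[0.01,0,0.3,0,0.28],[0.01,0,0.3,0,0.28],[0.01,0,0.3,0,0.28],[0,0,0.2,0,0.28],[0,0,0,0,0.28]]

```text
clock: 23.5
position: [545.7, 241.4, 126.8]
ee_rot: [0.999, 0.043, -0.007, -0.007]
contact_force: [0.3, -0.9, -1.9]
gripper_width: 25.3
```

```bash
python3 chk.py 66
```

```text
t 23.5 pos [545.7 241.4 126.8] toolx yaw deg 4.97 tilt 1.1 F [ 0.3 -0.9 -1.9] M [-0.04  0.03 -0.01] w 25.3 j [ 0.68  0.39 -0.14 -0.02 -1.04  0.99]
pins [544.2 241.1  71.7] yaw 5.0 tilt deg x,y [ 1.67 -0.26] -> cm [-0.06  0.03  0.57] turn -0.001
bar [344. 321.] 2833 z95 187.9 [array([547.9, 232.5]), array([30.5, 11.8]), np.float64(5.2)]
bar [298. 322.] 2860 z95 188.4 [array([546.6, 248.7]), array([30.4, 11.9]), np.float64(5.0)]
pred bars [547.5 240.6 181.8]
held px [ 266  145  112   92 3144] z med 79.0 slope [-0.051  0.018] rect [array([573.9, 243.9]), array([51.9, 63.3]), np.float64(6.5)]
in pliers axes: max x 55.6 y range [-31.   31.8]
inner back x 49.6 outer 55.6
16 y- -22.1 y+ 22.4 | 19 y- -20.6 y+ 24.1 | 22 y- -20.2 y+ 21.4 | 25 y- -20.7 y+ 21.0 | 28 y- -20.7 y+ 21.5 | 31 y- -20.6 y+ 20.9 | 34 y- -19.9 y+ 20.3 | 37 y- -22.6 y+ 19.1 |
```

>>> send_rows:
  steps:
    - [[-0.05,0.03,0.15,0,0.28],[0,0,0.15,0,0.28],[0,0,0.1,0,0.28],[0,0,0.05,0,0.28],[0,0,0,0,0.28]]

```text
clock: 23.97
position: [545.5, 241.3, 122.5]
ee_rot: [0.999, 0.043, -0.006, -0.007]
contact_force: [0.6, -0.5, -3.1]
gripper_width: 25.4
```

```bash
python3 chk.py 66
```

```text
t 23.97 pos [545.5 241.3 122.5] toolx yaw deg 4.98 tilt 1.07 F [ 0.6 -0.5 -3.1] M [-0.01 -0.01  0.02] w 25.4 j [ 0.68  0.4  -0.15 -0.02 -1.02  0.99]
pins [544.1 241.   67.3] yaw 5.0 tilt deg x,y [ 1.6  -0.29] -> cm [-0.06  0.02  0.14] turn -0.001
bar [298. 322.] 2869 z95 184.1 [array([546.5, 248.5]), array([30.7, 11.7]), np.float64(5.2)]
bar [344. 321.] 2841 z95 183.6 [array([548.1, 232.4]), array([30.3, 11.8]), np.float64(5.2)]
pred bars [547.2 240.4 177.4]
held px [ 266  144  112   93 3125] z med 75.1 slope [-0.043  0.019] rect [array([573.8, 243.8]), array([51.8, 63.5]), np.float64(5.7)]
in pliers axes: max x 55.7 y range [-31.   31.8]
inner back x 49.7 outer 55.7
16 y- -21.6 y+ 22.3 | 19 y- -20.8 y+ 24.0 | 22 y- -20.8 y+ 21.7 | 25 y- -20.7 y+ 21.6 | 28 y- -20.6 y+ 21.5 | 31 y- -20.5 y+ 20.9 | 34 y- -19.9 y+ 20.3 | 37 y- -22.6 y+ 19.0 |
```

>>> send_rows:
  steps:
    - [[-0.03,0.02,0.05,0,0.28],[0,0,0.05,0,0.28],[0,0,0.05,0,0.28],[0,0,0,0,0.28],[0,0,0,0,0.28]]

```text
clock: 24.43
position: [545.5, 241.1, 121.5]
ee_rot: [0.999, 0.043, -0.006, -0.007]
contact_force: [0.5, 0.5, -1.9]
gripper_width: 25.3
```

```bash
python3 chk.py 66 && python3 -c "
from h import *
f=np.load('last.npz'); im,d,K,T=f['im'],f['d'],f['K'],f['T']; P=cloud(d,K,T); z=P[...,2]
m=(z>99)&(z<111)&(np.hypot(P[...,0]-571,P[...,1]-243)<22); print('shaft',fitc(ray(K,T,outer(m&(z>104)),107)[:,:2]))
s=grab('side')[0][230:340,190:320]; cv2.imwrite('pics/fin.png',np.hstack([cv2.resize(im[110:360,200:450],(400,400)),cv2.resize(s,(400,400))]))"
```

```text
t 24.43 pos [545.5 241.1 121.5] toolx yaw deg 4.99 tilt 1.05 F [ 0.5  0.5 -1.9] M [-0.03  0.03  0.01] w 25.3 j [ 0.68  0.4  -0.15 -0.02 -1.02  0.99]
pins [544.1 240.8  66.3] yaw 5.0 tilt deg x,y [ 1.55 -0.31] -> cm [-0.06 -0.    0.03] turn -0.0
bar [298. 322.] 2864 z95 183.1 [array([546.3, 248.3]), array([30.9, 11.7]), np.float64(5.0)]
bar [344. 321.] 2841 z95 182.6 [array([547.6, 232.2]), array([31.1, 11.9]), np.float64(5.3)]
pred bars [547.  240.3 176.3]
held px [ 266  144  112   93 3140] z med 74.9 slope [-0.022  0.023] rect [array([574. , 243.7]), array([51.8, 63.2]), np.float64(7.0)]
in pliers axes: max x 55.8 y range [-31.2  31.7]
inner back x 49.8 outer 55.8
16 y- -21.5 y+ 21.7 | 19 y- -20.8 y+ 23.8 | 22 y- -20.8 y+ 21.8 | 25 y- -20.6 y+ 21.5 | 28 y- -20.6 y+ 21.4 | 31 y- -20.5 y+ 21.3 | 34 y- -19.9 y+ 20.4 | 37 y- -21.7 y+ 19.0 | 
shaft (array([571.6, 243.6]), np.float64(14.7), np.float64(1.0))
```

View pics/fin.png

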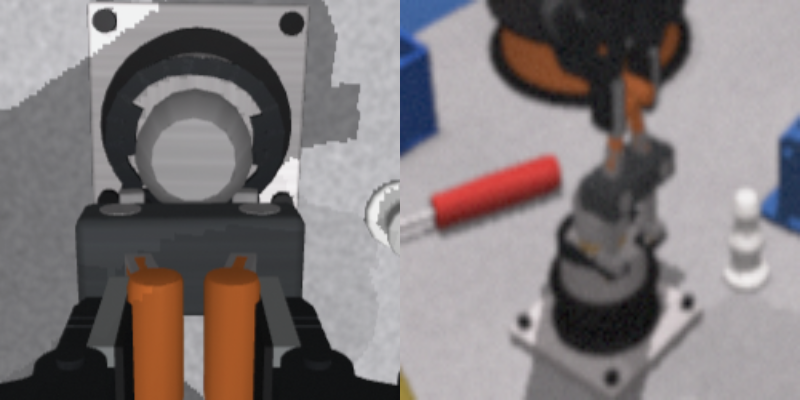

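The ring sits around the shaft, centred within about 1 mm, and is levelling as its back touches the hub. I'll lower it about 1 mm more to lie flat.

>>> send_rows:
  steps:
    - [[0,0,0.05,0,0.28],[0,0,0.05,0,0.28],[0,0,0,0,0.28],[0,0,0,0,0.28],[0,0,0,0,0.28],[0,0,0,0,0.28]]

```text
clock: 25.03
position: [545.6, 241.2, 121.0]
ee_rot: [0.999, 0.044, -0.005, -0.007]
contact_force: [-0.3, -0.1, -0.5]
gripper_width: 25.2
```

```bash
python3 chk.py 65.5
```

```text
t 25.03 pos [545.6 241.2 121. ] toolx yaw deg 5.0 tilt 1.04 F [-0.3 -0.1 -0.5] M [-0.07  0.12 -0.01] w 25.2 j [ 0.68  0.4  -0.15 -0.02 -1.02  0.99]
pins [544.2 241.   65.9] yaw 5.0 tilt deg x,y [ 1.52 -0.32] -> cm [-0.07  0.01  0.04] turn -0.0
bar [298. 322.] 2863 z95 182.7 [array([546.4, 248.5]), array([30.4, 11.9]), np.float64(5.3)]
bar [344. 321.] 2830 z95 182.2 [array([547.7, 232.3]), array([30.6, 11.8]), np.float64(5.3)]
pred bars [547.1 240.3 175.9]
held px [ 266  145  112   92 3132] z med 74.9 slope [-0.009  0.024] rect [array([574. , 243.7]), array([51.9, 63.3]), np.float64(5.9)]
in pliers axes: max x 55.8 y range [-31.2  31.7]
inner back x 49.8 outer 55.8
16 y- -22.0 y+ 21.7 | 19 y- -20.7 y+ 23.9 | 22 y- -20.7 y+ 21.5 | 25 y- -20.6 y+ 21.5 | 28 y- -20.5 y+ 21.4 | 31 y- -20.4 y+ 20.8 | 34 y- -19.8 y+ 20.1 | 37 y- -22.1 y+ 18.9 |
```

Level within about 0.026 rad, resting on the hub, still squeezed and at rest. Handing in.

```bash
python3 -c "
from h import *
print(np.abs(arm.read_state()['joint_vel']).max()); print(job.job_done()); st()"
```

```text
0.0011517148230624301
the job is handed in; nothing more can be done
None
the job is handed in; nothing more can be done
```

I handed the job in at about 25 s of the 58 s. The spread ring sits around the groove on the hub, and the pliers are still squeezed. `job_done` gave no verdict.

**What I did:** I drew the pliers from the rack and put the pins through both eyes at about yaw 0°. I turned them to about 5° along the rest's slot and squeezed fully, to 28 mm over the bars. Then I lifted the ring, carried it over and lowered it around the shaft onto the hub.

**Last checks:**

| Check | Measured | Allowed |
|---|---|---|
| Ring centre to shaft axis | about 0.5–1 mm | 6 mm |
| Ring middle above groove point | about +0.9 mm | -2 to +3 mm |
| Ring tilt | about 0.026 rad | 0.12 rad |
| Joint speeds | about 0.001 rad/s | ring under 0.02 m/s |

- **Spread:** the ring is 63 mm across, against 56 mm relaxed, and its pads are open to about -20.5 and +21.4 mm. The joint angles and contact forces themselves cannot be measured here. That they meet the limits is inferred from these openings and from the bars staying at full squeeze.
- **Contact with the hub:** the downward load on the wrist fell from about 2–3 N to 0.5 N, so the hub is carrying part of the weight.

**What went wrong or disagreed:**
- **First grip missed:** the fingertips are about 43 mm behind the reported TCP at the gripping opening, not at it as stated. The fingers closed above the bars and came up empty. The pliers did not move, and the second grip worked.
- **Ring height:** the ring's top read 74.9 mm, where lying flat should give 74 mm. That is within camera accuracy.
- **Pictures:** I viewed 12, the maximum, instead of the planned 8.

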